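# Finish building up the slatted onion crate

## Robot

A 6-joint arm with a two-finger parallel gripper is mounted at the origin on a cart in front of the work surface, level with it; the furniture and walls round the work are solid. World frame = base frame: x ahead of the robot, y to its left, z up, the work surface at z = 0. Lengths are in m, angles in rad, forces in N, time in s.
With the tool pointing down it reaches from about 0.25 to 0.725 m from the base axis. Payload 4 kg.
Tool frame: the origin (TCP) lies at the very end of the fingers, on their centre line; the grasp point (between the pads) lies 19 mm behind it; z points along the fingers, y is the line along which they close (so a half turn about z gives the same grasp; the last joint's range is limited). The gripper opens to 85 mm and grips with 20 to 120 N. Pads are 22 mm wide; open, the fingers measure 114 mm over their backs; the gripper's body (76 mm by 85 mm) begins 54 mm behind the grasp point. The pads swing forward as they close: fully open they stand 13 mm farther back than shut.
Start: joints at [-1.277, 0.241, 0.005, 1.335, 0, 1.571], TCP at [0.145, -0.479, 0.231] pointing down, gripper open.
Joint ranges: [-2.72, 2.72], [-1.05, 1.87], [-1.09, 1.28], [-1.99, 2.15], [-1.42, 1.44], [-3.14, 3.14]. Speed limits (rad/s): [2.79, 2.79, 3.14, 3.14, 3.14, 3.14].

## Interface

Orientations are given as a unit quaternion [x, y, z, w].
In Python, from workcell import telemetry, vision, workorder gives the robot as it stands.
- The arm moves only by the shell command python3 -m inch 'ROWS'. ROWS is JSON, a list of rows, each a list of 3 entries, a list of its own where there are three numbers: the turn, a rotation vector about the tool's x, y, z scaled (see below), then the shift along the tool's x, y, z scaled (see below), then the closure, from -1 (fully open) to 1 (shut). A call has 1 to 10 rows; each row shifts and turns the commanded pose from where the row before left it, along the tool's axes as they then stand; what a row does not reach is not made up. The controller multiplies each number of a shift by 0.3 m and each number of a turn by 360 degrees. A row lasts 1/12 s, in which the tool goes at most 41.7 mm and 7.16 degrees, less where a joint would pass 70% of its speed; a pose out of reach is approached as far as the arm can. A call with a number of a shift or a turn outside -1 to 1 is refused whole. A call with a gripper value outside its range is refused whole. The fingers move at their own pace and stop on an object; the grip force is fixed at half the most. Time passes only in rows, so rows that do not move let the fingers close. It gives the time, the measured TCP pose, the force, the opening and the grip force at its end, in the units of the state.
- telemetry.get_obs(): the state, without advancing time (a new reading comes with each control period).
- vision.camera(name): name is "scene" or "side" or "wrist"; returns a dict with "img" (400x640x3 uint8, red, green, blue), "fov_y" (degrees; the focal length in pixels is half the picture's height over the tangent of half this angle, whatever the lens; pixels are square), "cx", "cy" (the principal point, pixels), "pose" (4x4, takes a point from camera to world coordinates). Camera axes: x right, y up, looking along -z (the intrinsics and any distortion apply to the point x, -y, -z); pixel columns grow to the right and rows downward; lengths in m; the calibration is good to about 2 mm. The wrist camera is an equidistant fisheye: a pixel r from the principal point sees the ray r / f radians off the axis. A picture is of the moment at which its call begins. There is no depth.
- workorder.job_done(): hands the job in; it is judged then, once.
The state is a dict: "clock": time; "joint_pos": joint angles; "joint_vel": joint speeds; "tau": joint torques, N m; "eef_pos": TCP position; "tool_rot": TCP orientation; "ft_force": force on the tool from outside, world axes, zero at the start; "ft_torque": the same for the moment, N m; "grip_width": finger opening in m; "grasp_force": force on a finger pad.
Only numpy, scipy, OpenCV 4.12 (cv2) and the standard library are available. Lean on these libraries where they do the work, as an engineer would, in place of code of your own. Each camera call takes 0.05 s, during which the arm holds its last target. There are 200 camera calls.

## Task

The washed side slats of the little wooden onion crate lie on the wire drainer and the crate is only half built up. Drop the slat that is notched along both edges into the empty notches across the bottom rails, then lay the two remaining slats, notches down, across it and its opposite neighbour to close the top course. Every slat must sit right down in its notches, the slat already in the crate must be left seated, and the mug, the lemon and the food tin behind the work must stay where they are.

Things in the scene. Friction and masses are not known exactly. Their poses are not given: they have to be found in the camera images.
- crate: Half-built loose crate of pale wood, 160 x 160 mm, 0.5 kg. Two bottom rails, 160 x 18 mm, 34 mm high, run along its x axis at y = +-59 mm; floor boards (top 14 mm up) join them. Each rail has notches in its upper edge at x = +-59 mm. Origin: middle of the crate at counter height; z up, x roughly away from the robot. Courses cross log-cabin fashion, 20 mm apart.
- fitted_slat: Second-course slat already seated in the crate (at crate x = +59 mm, along crate y), only dropped in. Pale wood, 160 x 18 x 34 mm, notched in both edges. Origin at its middle; x along its length, y through its thickness, z up. All notches, of rails and slats: 7 mm deep, 22 mm wide at the floor (2 mm play each side of an 18 mm slat), 28 mm at the mouth, 59 mm from the slat's middle.
- second_place (a point): The empty second-course place: where the middle (origin) of the slat notched on both edges comes when fully seated, at (-59, 0, 37) mm in the crate's frame. Axes as the crate's: the slat lies along this point's y axis, its lower notches over the two rails.
- top_place_1 (a point): Top-course place: where the middle of a top slat comes when fully seated, at (0, +59, 57) mm in the crate's frame. Axes as the crate's: the slat lies along this point's x axis, its lower notches over the two second-course slats.
- top_place_2 (a point): The other top-course place, at (0, -59, 57) mm in the crate's frame; the slat lies along this point's x axis. Mind the wall shelf above the back of the counter: its underside is 515 mm up and its front edge 610 mm ahead of the robot's base axis, so carry things across nearer to the robot.
- drainer: Fixed steel wire drainer, 150 mm deep, 182 wide, 85 high. Origin: middle of its footprint at counter height, z up; its x axis points to its high end, away from the robot; the bed rises 25 degrees that way. Three lanes up the slope at y = -58, 0, +58 mm hold a slat each, foot against a low wire. Guides 14 mm high flank each slat 38 to 78 mm from its middle; nearer the middle its sides are free.
- middle_slat: Loose slat of pale wood, 160 mm long, 18 thick, 34 high, 0.07 kg, two notches in its upper AND two in its lower edge: belongs in the second course. Origin at its middle; x along its length, y through its thickness (the way to grip it), z to its upper edge. Lies in any one of the drainer's lanes, rising 25 degrees along its x, so its z leans 25 degrees from vertical toward the robot.
- top_slat_1: Loose slat of the same size, axes and mass, but with notches in its lower edge only; upper edge plain. Lies in another lane of the drainer in the same way, notches down. Belongs in the top course, either side.
- top_slat_2: Loose slat identical to top_slat_1, in the remaining lane. Belongs in the top course, on the other side.
- mug: Mug, dark above and pale below, 80 mm across, 114 with its handle, 94 mm high, standing behind the work. Origin at its underside.
- lemon: Lemon, 76 mm long, 56 mm thick, lying behind the work. Origin at its underside.
- food_tin: Squat food tin, 75 mm across, 58 mm high, standing behind the work. Origin at its underside.
Mind the look-alikes: they are no part of the job. Leave any green look-alike of the fitted_slat alone.

How it is judged:
On the way, in this order (a step that is already met when the one before it is completed fails the run):
1. the slat notched on both edges is seated across the bottom rails, opposite the fitted slat (x of middle_slat in the frame of crate between -0.065 and -0.053 m and y of middle_slat in the frame of crate between -0.006 and 0.006 m and z of middle_slat in the frame of crate between 0.0345 and 0.0395 m and angle between the x axis of middle_slat and the y axis of crate, either way round below 0.06 rad and angle between the z axis of middle_slat and the z axis of crate, either way round below 0.04 rad), for 0.2 s.
2. a first top slat is seated across the two second-course slats (((x of top_slat_1 in the frame of crate between -0.006 and 0.006 m and y of top_slat_1 in the frame of crate between 0.053 and 0.065 m and z of top_slat_1 in the frame of crate between 0.0545 and 0.0595 m and angle between the x axis of top_slat_1 and the x axis of crate, either way round below 0.06 rad and angle between the z axis of top_slat_1 and the z axis of crate, either way round below 0.04 rad) or (x of top_slat_1 in the frame of crate between -0.006 and 0.006 m and y of top_slat_1 in the frame of crate between -0.065 and -0.053 m and z of top_slat_1 in the frame of crate between 0.0545 and 0.0595 m and angle between the x axis of top_slat_1 and the x axis of crate, either way round below 0.06 rad and angle between the z axis of top_slat_1 and the z axis of crate, either way round below 0.04 rad) or (x of top_slat_2 in the frame of crate between -0.006 and 0.006 m and y of top_slat_2 in the frame of crate between 0.053 and 0.065 m and z of top_slat_2 in the frame of crate between 0.0545 and 0.0595 m and angle between the x axis of top_slat_2 and the x axis of crate, either way round below 0.06 rad and angle between the z axis of top_slat_2 and the z axis of crate, either way round below 0.04 rad) or (x of top_slat_2 in the frame of crate between -0.006 and 0.006 m and y of top_slat_2 in the frame of crate between -0.065 and -0.053 m and z of top_slat_2 in the frame of crate between 0.0545 and 0.0595 m and angle between the x axis of top_slat_2 and the x axis of crate, either way round below 0.06 rad and angle between the z axis of top_slat_2 and the z axis of crate, either way round below 0.04 rad))), for 0.2 s.
At the end, for the whole second after the job is handed in: Both slats notched on both edges seated in the second course, on opposite sides, and the other two in the top course, one each side, notches down; each within 6 mm of its place, 2.5 mm of its seated height, 0.06 rad of its direction and 0.04 rad of level in the crate's frame; all at rest (all of step 1 and x of fitted_slat in the frame of crate between 0.053 and 0.065 m and y of fitted_slat in the frame of crate between -0.006 and 0.006 m and z of fitted_slat in the frame of crate between 0.0345 and 0.0395 m and angle between the x axis of fitted_slat and the y axis of crate, either way round below 0.06 rad and angle between the z axis of fitted_slat and the z axis of crate, either way round below 0.04 rad and (((x of top_slat_1 in the frame of crate between -0.006 and 0.006 m and y of top_slat_1 in the frame of crate between 0.053 and 0.065 m and z of top_slat_1 in the frame of crate between 0.0545 and 0.0595 m and angle between the x axis of top_slat_1 and the x axis of crate, either way round below 0.06 rad and angle between the z axis of top_slat_1 and the z axis of crate, either way round below 0.04 rad) and (x of top_slat_2 in the frame of crate between -0.006 and 0.006 m and y of top_slat_2 in the frame of crate between -0.065 and -0.053 m and z of top_slat_2 in the frame of crate between 0.0545 and 0.0595 m and angle between the x axis of top_slat_2 and the x axis of crate, either way round below 0.06 rad and angle between the z axis of top_slat_2 and the z axis of crate, either way round below 0.04 rad)) or ((x of top_slat_1 in the frame of crate between -0.006 and 0.006 m and y of top_slat_1 in the frame of crate between -0.065 and -0.053 m and z of top_slat_1 in the frame of crate between 0.0545 and 0.0595 m and angle between the x axis of top_slat_1 and the x axis of crate, either way round below 0.06 rad and angle between the z axis of top_slat_1 and the z axis of crate, either way round below 0.04 rad) and (x of top_slat_2 in the frame of crate between -0.006 and 0.006 m and y of top_slat_2 in the frame of crate between 0.053 and 0.065 m and z of top_slat_2 in the frame of crate between 0.0545 and 0.0595 m and angle between the x axis of top_slat_2 and the x axis of crate, either way round below 0.06 rad and angle between the z axis of top_slat_2 and the z axis of crate, either way round below 0.04 rad))) and linear speed of each of middle_slat, top_slat_1, top_slat_2, crate below 0.02 m/s); the robot touches nothing.
It fails at once if the mug is pushed more than 30 mm from where it stood (distance of mug from where it was at the start of the episode above 0.03 m).
It fails at once if the lemon is pushed more than 30 mm from where it stood (distance of lemon from where it was at the start of the episode above 0.03 m).
It fails at once if the food tin is pushed more than 30 mm from where it stood (distance of food_tin from where it was at the start of the episode above 0.03 m).
It also fails if it takes over 72 s, if anything falls off the work surface, if the arm or the gripper's body presses on something with over 40 N, if the wrist force passes 120 N, or if a joint passes its speed limit or range.

## Working session

There is one attempt and no reset: what is moved stays moved. The work goes in short steps, Python scripts to look and compute and a shell command to move; the robot and the scene stay as the last step left them, time stands still between calls to the robot, and variables do not carry over. Pictures are saved under pics/ and viewed, at most 10 in all, crops included, and the job is handed in when it is done.

```bash
ls; mkdir -p pics
python3 - <<'E'
from workcell import telemetry, vision
import cv2,pickle,numpy as np
o=telemetry.get_obs();print(o)
d={}
for n in["scene","side","wrist"]:
    c=vision.camera(n);d[n]=c
    print(n,c["fov_y"],c["cx"],c["cy"],np.round(c["pose"],4).tolist(),[k for k in c])
pickle.dump(d,open("c0.pkl","wb"))
a=cv2.cvtColor(d["scene"]["img"],cv2.COLOR_RGB2BGR);cv2.imwrite("pics/scene0.png",a)
a=cv2.cvtColor(d["side"]["img"],cv2.COLOR_RGB2BGR);cv2.imwrite("pics/side0.png",a)
E
```

```text
pics
{'clock': 0.0, 'joint_pos': array([-1.27699398e+00,  2.41440368e-01,  3.73079228e-03,  1.33519445e+00,
        3.20957339e-05,  1.57079528e+00]), 'joint_vel': array([ 8.80943910e-04,  9.10581800e-04, -1.81540328e-05, -1.47109434e-03,
        1.73962161e-04, -2.00205586e-03]), 'tau': array([-9.18665319e-04, -3.72314715e+01,  2.52410012e+01,  1.69454858e-02,
       -1.86631638e-05,  1.68022490e-05]), 'eef_pos': array([ 0.14462453, -0.47797162,  0.23040178]), 'tool_rot': array([ 9.89228789e-01,  1.46373809e-01, -1.38379783e-04, -1.04484678e-03]), 'ft_force': array([-0.91552507, -0.53527449, -0.06075029]), 'ft_torque': array([ 0.04940097,  0.00194329, -0.00323328]), 'grasp_force': 0.0, 'grip_width': 0.08503285986536514}
scene 50.33017033660886 324.3686944287491 196.01890785824713 [[-0.8695, 0.2629, -0.4181, 0.1216], [-0.4935, -0.4957, 0.7147, 0.8139], [-0.0194, 0.8278, 0.5607, 0.6976], [0.0, 0.0, 0.0, 1.0]] ['img', 'fov_y', 'cx', 'cy', 'pose']
side 51.173073678407775 320.12198460060137 196.10565225193608 [[-0.846, 0.3453, -0.4062, 0.0581], [-0.533, -0.5645, 0.6302, 0.8455], [-0.0117, 0.7497, 0.6617, 0.9152], [0.0, 0.0, 0.0, 1.0]] ['img', 'fov_y', 'cx', 'cy', 'pose']
wrist 65.70646984690485 319.5910244396076 196.5629810964061 [[0.2912, 0.9189, 0.2659, 0.2117], [-0.9566, 0.2805, 0.0785, -0.4576], [-0.0025, -0.2773, 0.9608, 0.3727], [0.0, 0.0, 0.0, 1.0]] ['img', 'fov_y', 'cx', 'cy', 'pose']
```

View pics/scene0.png

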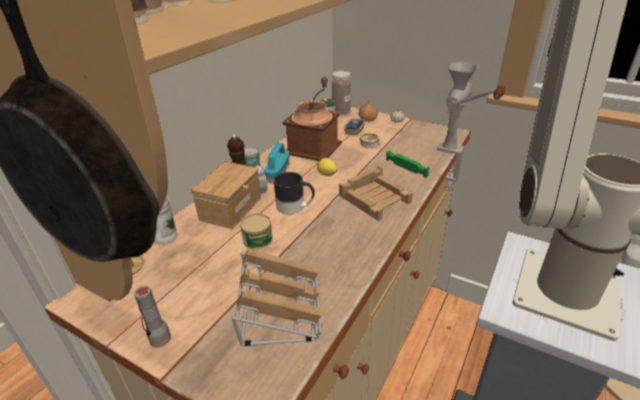

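View pics/side0.png

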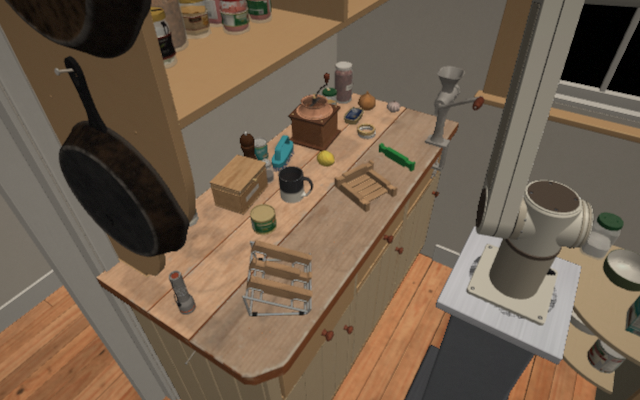

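The scene picture shows the drainer with three slats around (280,295) and the crate around (375,192). The mug, lemon and tin stand behind, and the green decoy is at (408,162). The side picture shows the same from higher up. I'll get rough world positions next.

```bash
cat > h.py <<'E'
import numpy as np,cv2,pickle
from scipy.spatial.transform import Rotation as R
def snap(n,f=None):
    from workcell import vision
    c=vision.camera(n)
    if f: cv2.imwrite(f"pics/{f}.png",cv2.cvtColor(c["img"],cv2.COLOR_RGB2BGR)); pickle.dump(c,open(f"{f}.pkl","wb"))
    return c
def ray(c,u,v,fish=False):
    f=200/np.tan(np.radians(c["fov_y"])/2)
    x,y=u-c["cx"],v-c["cy"]
    if fish:
        r=np.hypot(x,y)+1e-9;t=r/f;d=np.array([x/r*np.sin(t),-y/r*np.sin(t),-np.cos(t)])
    else: d=np.array([x/f,-y/f,-1]);d/=np.linalg.norm(d)
    P=np.array(c["pose"]);return P[:3,3],P[:3,:3]@d
def onz(c,u,v,z,fish=False):
    o,d=ray(c,u,v,fish);return o+d*(z-o[2])/d[2]
def proj(c,p,fish=False):
    P=np.array(c["pose"]);q=P[:3,:3].T@(np.array(p)-P[:3,3]);f=200/np.tan(np.radians(c["fov_y"])/2)
    x,y,z=q[0],-q[1],-q[2];r=np.hypot(x,y)+1e-12
    k=f*np.arctan2(r,z)/r if fish else f/z
    return np.array([c["cx"]+k*x,c["cy"]+k*y])
def tri(rays):
    A=np.zeros((3,3));b=np.zeros(3)
    for o,d in rays:
        M=np.eye(3)-np.outer(d,d);A+=M;b+=M@o
    return np.linalg.solve(A,b)
def delta(pos,Rt):
    "shift (tool axes, before turn) and rotvec to goal, plus scaled"
    from workcell import telemetry
    o=telemetry.get_obs();R0=R.from_quat(o["tool_rot"])
    s=R0.inv().apply(np.array(pos)-o["eef_pos"]);t=(R0.inv()*Rt).as_rotvec()
    print("t",round(o["clock"],2),"eef",np.round(o["eef_pos"],4),"turn/2pi",np.round(t/2/np.pi,4),"deg",np.round(np.degrees(t),1),"shift/.3",np.round(s/.3,4))
    return s,t
def down(yaw):
    "tool down; tool y axis at world angle yaw (rad)"
    y=np.array([np.cos(yaw),np.sin(yaw),0]);z=np.array([0,0,-1.]);x=np.cross(y,z)
    return R.from_matrix(np.c_[x,y,z])
E
python3 - <<'E'
from h import *
d=pickle.load(open("c0.pkl","rb"))
s,e=d["scene"],d["side"]
for n,a,b in[("tin",(257,232),(263,219)),("lemon",(327,167),(326,158)),("crate",(375,193),(364,187)),("dr mid",(279,290),(280,272))]:
    print(n,tri([ray(s,*a),ray(e,*b)]).round(3), onz(s,*a,.03).round(3))
for p in [(235,340),(320,340),(247,280)]: print(onz(s,*p,0).round(3))
for p in [(339,193),(376,215),(411,200),(372,170)]: print(onz(s,*p,0.034).round(3))
cv2.imwrite("pics/w0.png",cv2.cvtColor(d["wrist"]["img"],cv2.COLOR_RGB2BGR))
E
```

```text
tin [0.697 0.174 0.022] [0.689 0.181 0.03 ]
lemon [ 0.697 -0.189  0.024] [ 0.692 -0.181  0.03 ]
crate [ 0.491 -0.088  0.051] [ 0.501 -0.117  0.03 ]
dr mid [0.53  0.315 0.028] [0.529 0.316 0.03 ]
[0.548 0.444 0.   ]
[0.402 0.364 0.   ]
[0.629 0.303 0.   ]
[ 0.588 -0.064  0.034]
[ 0.454 -0.018  0.034]
[ 0.398 -0.126  0.034]
[ 0.558 -0.223  0.034]
```

View pics/w0.png

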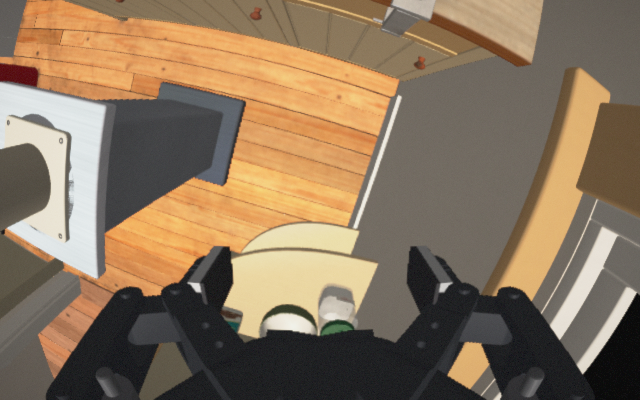

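The wrist picture shows only floor and the counter's edge at the top, so I'll go over the crate for a close look.

Run:
```python
from h import *
delta([.42,-.11,.36],down(np.radians(-90)))
```

```text
t 0.15 eef [ 0.1447 -0.4781  0.2306] turn/2pi [-0.0003  0.      0.0468] deg [-0.1  0.  16.8] shift/.3 [ 1.2338 -0.9093 -0.4299]
```

```bash
python3 -m inch '[[[0,0,0],[0.1,-0.07,-0.06],-1],[[0,0,0],[0.1,-0.07,-0.06],-1],[[0,0,0],[0.103,-0.077,-0.032],-1],[[0,0,0],[0.103,-0.077,-0.032],-1],[[0,0,0],[0.103,-0.077,-0.032],-1],[[0,0,0],[0.103,-0.077,-0.032],-1],[[0,0,0],[0.103,-0.077,-0.032],-1],[[0,0,0],[0.103,-0.077,-0.032],-1],[[0,0,0],[0.103,-0.077,-0.03],-1],[[0,0,0],[0.103,-0.077,-0.03],-1]]'; python3 -m inch '[[[0,0,0],[0.103,-0.077,-0.03],-1],[[0,0,0],[0.103,-0.077,-0.03],-1],[[0,0,0.0156],[0,0,0],-1],[[0,0,0.0156],[0,0,0],-1],[[0,0,0.0156],[0,0,0],-1],[[0,0,0],[0,0,0],-1],[[0,0,0],[0,0,0],-1]]'
python3 - <<'E'
from h import *
from workcell import telemetry
print(telemetry.get_obs()["joint_pos"].round(3))
delta([.42,-.11,.36],down(np.radians(-90)))
snap("wrist","w1")
E
```

```text
clock: 0.98
eef_pos: [0.3737, -0.1707, 0.3434]
tool_rot: [0.989, 0.146, 0.0, 0.0]
ft_force: [0.5, -1.6, -0.3]
grip_width: 0.0853
grasp_force: 0.0
clock: 1.57
eef_pos: [0.4188, -0.1103, 0.3607]
tool_rot: [1.0, 0.001, -0.0, -0.0]
ft_force: [0.6, 0.3, -0.3]
grip_width: 0.0853
grasp_force: 0.0
[-0.258  0.088  0.153  1.637 -0.     2.882]
t 1.57 eef [ 0.4188 -0.1103  0.3607] turn/2pi [-0.      0.0001  0.0004] deg [-0.   0.   0.1] shift/.3 [ 0.004  -0.001   0.0022]
```

View pics/w1.png

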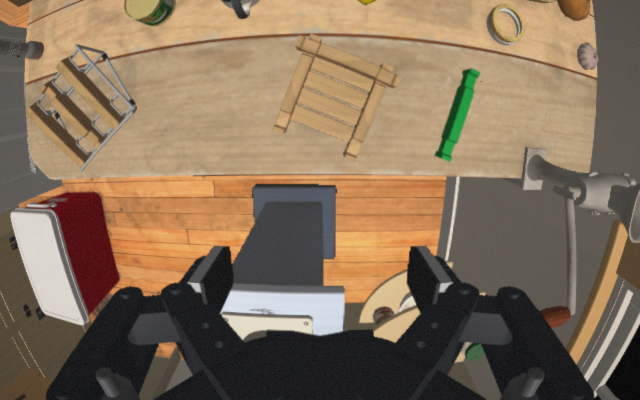

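The overhead view shows the crate around (335,97), yawed about -17°. The drainer is at (85,105) with its slats pointing out and left, and the green decoy is at (458,115). Next I'll compute the drainer yaw and move there with the tool flipped, so joint 6 stays near 0.

Run:
```python
from h import *
c=pickle.load(open("w1.pkl","rb"))
for p in[(85,163),(45,128),(75,100),(103,95)]: print(onz(c,*p,.05,True).round(3))
for p in[(279,130),(352,155),(298,40),(395,80)]: print("crate",onz(c,*p,.034,True).round(3))
a=c["img"][20:190,10:410];cv2.imwrite("pics/w1c.png",cv2.cvtColor(cv2.resize(a,(800,340),interpolation=cv2.INTER_CUBIC),cv2.COLOR_RGB2BGR))
```

```text
[0.42  0.322 0.05 ]
[0.497 0.435 0.05 ]
[0.539 0.336 0.05 ]
[0.538 0.262 0.05 ]
crate [ 0.458 -0.048  0.034]
crate [ 0.42  -0.159  0.034]
crate [ 0.596 -0.077  0.034]
crate [ 0.537 -0.223  0.034]
```

View pics/w1c.png

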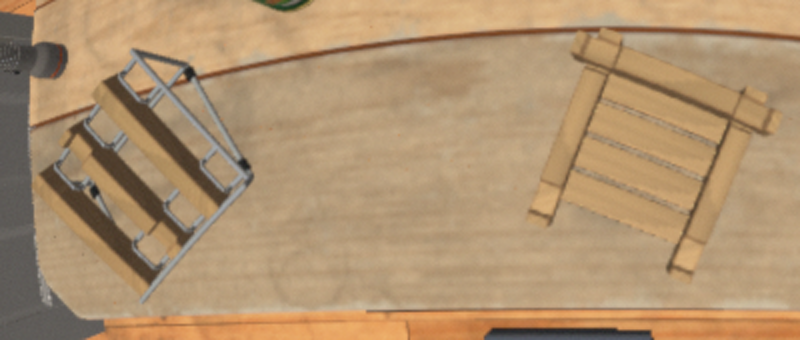

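```bash
python3 -m inch '[[[0,0,0],[0.0125,-0.125,0],-1],[[0,0,0],[0.0125,-0.125,0],-1],[[0,0,0],[0.0125,-0.125,0],-1],[[0,0,0],[0.0125,-0.125,0],-1],[[0,0,0],[0.0125,-0.125,0],-1],[[0,0,0],[0.0125,-0.125,0],-1],[[0,0,0],[0.0125,-0.125,0],-1],[[0,0,0],[0.0125,-0.125,0],-1],[[0,0,0],[0.0125,-0.125,0],-1],[[0,0,0],[0.0125,-0.125,0],-1]]'; python3 -m inch '[[[0,0,-0.0195],[0.01,-0.117,0],-1],[[0,0,-0.0195],[0,0,0.03],-1],[[0,0,-0.0195],[0,0,0.03],-1],[[0,0,-0.0195],[0,0,0.03],-1],[[0,0,-0.0195],[0,0,0.03],-1],[[0,0,-0.0195],[0,0,0.03],-1],[[0,0,-0.0195],[0,0,0.03],-1],[[0,0,-0.0195],[0,0,0.03],-1],[[0,0,-0.0195],[0,0,0.03],-1],[[0,0,-0.0195],[0,0,0.03],-1]]';  python3 -m inch '[[[0,0,-0.0195],[0,0,0.03],-1],[[0,0,-0.0195],[0,0,0],-1],[[0,0,-0.0195],[0,0,0],-1],[[0,0,-0.0195],[0,0,0],-1],[[0,0,-0.0195],[0,0,0],-1],[[0,0,-0.0195],[0,0,0],-1],[[0,0,-0.0195],[0,0,0],-1],[[0,0,-0.0195],[0,0,0],-1],[[0,0,-0.0195],[0,0,0],-1],[[0,0,-0.0195],[0,0,0],-1]]'; python3 -m inch '[[[0,0,-0.0195],[0,0,0],-1],[[0,0,-0.0195],[0,0,0],-1],[[0,0,-0.0195],[0,0,0],-1],[[0,0,-0.0195],[0,0,0],-1],[[0,0,-0.0195],[0,0,0],-1],[[0,0,-0.0195],[0,0,0],-1],[[0,0,-0.0195],[0,0,0],-1],[[0,0,-0.0195],[0,0,0],-1],[[0,0,-0.0195],[0,0,0],-1],[[0,0,-0.0195],[0,0,0],-1]]';python3 -m inch '[[[0,0,-0.0195],[0,0,0],-1],[[0,0,0],[0,0,0],-1],[[0,0,0],[0,0,0],-1]]'
python3 - <<'E'
from h import *
from workcell import telemetry
print(telemetry.get_obs()["joint_pos"].round(3))
delta([.46,.30,.27],down(np.radians(135)))
snap("wrist","w2")
E
```

```text
clock: 2.45
eef_pos: [0.4504, 0.1202, 0.3744]
tool_rot: [0.994, 0.093, -0.006, -0.059]
ft_force: [0.5, 0.2, 0.3]
grip_width: 0.085
grasp_force: 0.0
clock: 3.28
eef_pos: [0.445, 0.1635, 0.2977]
tool_rot: [0.758, 0.65, 0.029, -0.051]
ft_force: [0.1, -0.3, 0.5]
grip_width: 0.0853
grasp_force: 0.0
clock: 4.12
eef_pos: [0.4449, 0.1645, 0.2891]
tool_rot: [0.247, 0.967, 0.053, -0.025]
ft_force: [0.1, 0.2, -0.5]
grip_width: 0.0852
grasp_force: 0.0
clock: 4.95
eef_pos: [0.4448, 0.1645, 0.2891]
tool_rot: [-0.354, 0.933, 0.058, 0.01]
ft_force: [-0.6, 0.0, -0.6]
grip_width: 0.0856
grasp_force: 0.0
clock: 5.2
eef_pos: [0.4448, 0.1646, 0.2892]
tool_rot: [-0.406, 0.912, 0.057, 0.013]
ft_force: [-0.5, 0.2, 0.3]
grip_width: 0.0856
grasp_force: 0.0
[ 0.28   0.161  0.05   1.45   0.117 -0.558]
t 5.2 eef [0.4448 0.1646 0.2892] turn/2pi [0.0152 0.0107 0.0085] deg [5.5 3.9 3. ] shift/.3 [-0.3633  0.2558  0.114 ]
```

View pics/w2.png

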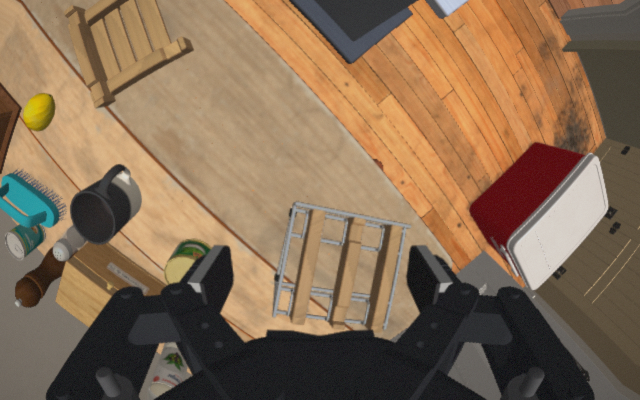

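The picture shows the drainer and its three slats at (345,265), partly hidden by the fingers. The middle lane shows notches. I'll move further out so the drainer is centred and the tool is level.

```bash
python3 -m inch '[[[0,0,0],[-0.091,0.064,0.03],-1],[[0,0,0],[-0.091,0.064,0.03],-1],[[0,0,0],[-0.091,0.064,0.03],-1],[[0,0,0],[-0.091,0.064,0.03],-1],[[0.0076,0.0053,0.0042],[0,0,0],-1],[[0.0076,0.0053,0.0042],[0,0,0],-1],[[0,0,0],[0,0,0],-1],[[0,0,0],[0,0,0],-1],[[0,0,0],[0,0,0],-1]]'
python3 - <<'E'
from h import *
from workcell import telemetry
print(telemetry.get_obs()["joint_pos"].round(3))
delta([.46,.30,.27],down(np.radians(135)))
c=snap("wrist","w3")
a=c["img"][60:340,170:520];cv2.imwrite("pics/w3c.png",cv2.cvtColor(cv2.resize(a,(750,600),interpolation=cv2.INTER_CUBIC),cv2.COLOR_RGB2BGR))
E
```

```text
clock: 6.0
eef_pos: [0.4597, 0.3005, 0.2683]
tool_rot: [-0.384, 0.923, 0.001, 0.001]
ft_force: [0.2, -0.7, -0.1]
grip_width: 0.0854
grasp_force: 0.0
[ 5.78e-01  3.28e-01  2.19e-01  1.46e+00  1.00e-03 -2.10e-01]
t 6.0 eef [0.4597 0.3005 0.2683] turn/2pi [0.0001 0.0003 0.0004] deg [0.  0.1 0.1] shift/.3 [ 0.0005 -0.0018 -0.0058]
```

View pics/w3c.png

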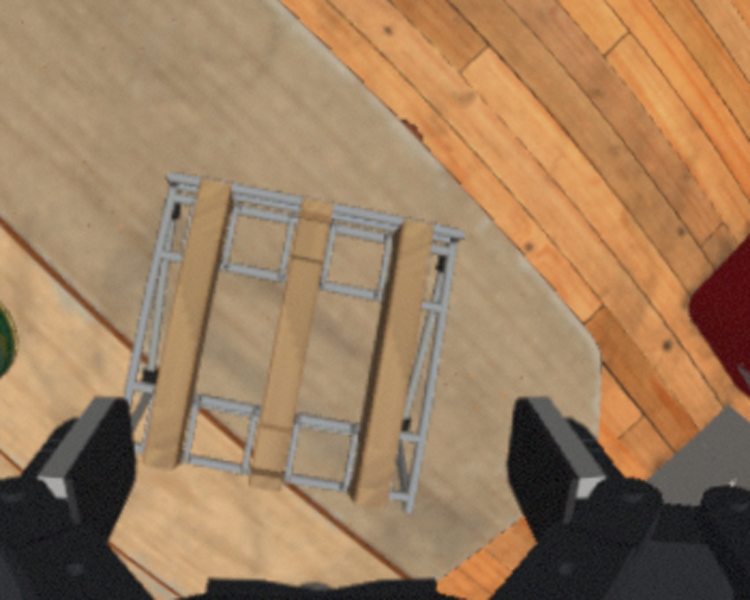

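The crop shows all three slats: the left one runs (216,183)-(161,466), the right one (418,225)-(371,500). The both-edge-notched one is in the middle lane, (318,203)-(266,484). I'll refine these with masks and solve the poses with PnP.

```bash
cat > dr.py <<'E'
from h import *
c=pickle.load(open("w3.pkl","rb"));S=750/350
hsv=cv2.cvtColor(c["img"],cv2.COLOR_RGB2HSV)
def cr(p): return np.array([170+p[0]/S,60+p[1]/S])
ends={58:[(216,183),(161,466)],0:[(318,203),(266,484)],-58:[(418,225),(371,500)]}
for k,(a,b) in ends.items():
    a,b=cr(a),cr(b);m=(a+b)/2;n=np.array([b[1]-a[1],a[0]-b[0]]);n/=np.linalg.norm(n)
    if k==0 or 1:
        print(k,[hsv[int(round(q[1])),int(round(q[0]))].tolist() for q in [m+n*t for t in range(-12,13,3)]])
# solve PnP with undistorted rays: slat-frame ends, tops at lane y
obj=[];img=[]
P=np.array(c["pose"]);W=[]
for k,(a,b) in ends.items():
    for p,x in((a,-.08),(b,.08)):
        o,d=ray(c,*cr(p),True);dc=P[:3,:3].T@d
        obj.append([x,k/1000,.017]);img.append([dc[0]/-dc[2],-dc[1]/-dc[2]])
obj=np.array(obj);img=np.array(img)
ok,rv,tv=cv2.solvePnP(obj,img,np.eye(3),None,flags=cv2.SOLVEPNP_IPPE)
e=cv2.projectPoints(obj,rv,tv,np.eye(3),None)[0][:,0]-img;print("res px",(e*310).round(1).tolist())
F=np.diag([1,-1,-1.]);Rw=P[:3,:3]@F@cv2.Rodrigues(rv)[0];t=P[:3,:3]@F@tv[:,0]+P[:3,3]
print("mid slat origin",t.round(4),"x",Rw[:,0].round(3),"z",Rw[:,2].round(3),"yaw",np.degrees(np.arctan2(Rw[1,0],Rw[0,0])).round(2),"pitch",np.degrees(np.arcsin(Rw[2,0])).round(2))
E
python3 dr.py
```

```text
58 [[17, 74, 152], [16, 111, 168], [17, 111, 179], [17, 110, 181], [17, 110, 169], [17, 109, 162], [13, 114, 101], [17, 78, 147], [16, 77, 160]]
0 [[17, 81, 170], [16, 87, 164], [16, 105, 182], [17, 109, 180], [17, 110, 172], [16, 108, 163], [16, 110, 158], [17, 76, 174], [17, 82, 171]]
-58 [[16, 86, 149], [15, 115, 73], [16, 113, 163], [17, 107, 179], [17, 107, 181], [16, 104, 169], [16, 109, 159], [15, 32, 128], [19, 23, 153]]
res px [[nan, nan], [nan, nan], [nan, nan], [nan, nan], [nan, nan], [nan, nan]]
mid slat origin [0.5143 0.3334 0.0594] x [nan nan nan] z [nan nan nan] yaw nan pitch nan
```

```bash
cat > fit.py <<'E'
from h import *
from scipy.optimize import least_squares
c=pickle.load(open("w3.pkl","rb"));S=750/350
cr=lambda p: np.array([170+p[0]/S,60+p[1]/S])
hsv=cv2.cvtColor(c["img"],cv2.COLOR_RGB2HSV)
ends={58:[(216,183),(161,466)],0:[(318,203),(266,484)],-58:[(418,225),(371,500)]}
obj=[];img=[]
for k,(a,b) in ends.items():
    for p,x in((a,-.08),(b,.08)): obj.append([x,k/1000,.017]);img.append(cr(p))
obj=np.array(obj);img=np.array(img)
def T(q): return R.from_euler("ZY",[q[3],-np.radians(25)]),q[:3]
def f(q):
    r,t=T(q);return np.concatenate([proj(c,p,True)-i for p,i in zip(r.apply(obj)+t,img)])
s=least_squares(f,[.514,.333,.06,.8]);print(s.x.round(4),np.degrees(s.x[3]),"res",s.fun.round(1))
E
python3 fit.py
```

```text
[ 0.6325  0.4267 -0.3335  0.5864] 33.60102857097729 res [ 63.5  48.5  77.9 -21.7  -6.3  34.7   6.1 -34.3 -75.3  20.1 -65.7 -46.2]
```

```bash
sed -i 's/ends={58:/ends={-58:/; s/,-58:\[(418/,58:[(418/' fit.py; python3 fit.py
```

```text
[0.5157 0.3341 0.055  0.5948] 34.080149116812244 res [ 0.8  0.5  0.3 -0.6 -0.1 -0.1  0.   0.5 -0.6 -1.1 -0.4  0.9]
```

```bash
cat >> h.py <<'E'
YD=np.radians(34.08);D0=np.array([.5157,.3341,.055])
RD=R.from_euler("ZY",[YD,-np.radians(25)])
RG=R.from_matrix(RD.as_matrix()@np.diag([-1,1,-1]))
def slat(lane,up): return D0+RD.apply([0,lane,up])
E
python3 - <<'E'
from h import *
delta(slat(0,.08-.012),RG)
E
```

```text
t 6.05 eef [0.4599 0.3001 0.2684] turn/2pi [ 0.0068 -0.0689  0.0301] deg [  2.5 -24.8  10.8] shift/.3 [-0.1167 -0.0339  0.5061]
```

```bash
python3 -m inch '[[[0,0,0],[-0.029,-0.0085,0.1265],-0.1],[[0,0,0],[-0.029,-0.0085,0.1265],-0.1],[[0,0,0],[-0.029,-0.0085,0.1265],-0.1],[[0,0,0],[-0.029,-0.0085,0.1265],-0.1],[[0.0017,-0.0172,0.0075],[0,0,0],-0.1],[[0.0017,-0.0172,0.0075],[0,0,0],-0.1],[[0.0017,-0.0172,0.0075],[0,0,0],-0.1],[[0.0017,-0.0172,0.0075],[0,0,0],-0.1],[[0,0,0],[0,0,0],-0.1],[[0,0,0],[0,0,0],-0.1]]'
python3 - <<'E'
from h import *
delta(slat(0,.08-.012),RG)
delta(slat(0,-.012),RG)
c=snap("wrist","w4")
a=c["img"][60:400,120:520];cv2.imwrite("pics/w4c.png",cv2.cvtColor(cv2.resize(a,(700,595),interpolation=cv2.INTER_CUBIC),cv2.COLOR_RGB2BGR))
E
```

```text
clock: 6.88
eef_pos: [0.4882, 0.3151, 0.1143]
tool_rot: [-0.287, 0.934, 0.062, 0.203]
ft_force: [0.2, -0.4, 0.5]
grip_width: 0.0474
grasp_force: 0.0
t 6.88 eef [0.4882 0.3151 0.1143] turn/2pi [-0.     -0.0013  0.0002] deg [-0.  -0.5  0.1] shift/.3 [-0.0173  0.0012 -0.0005]
t 6.88 eef [0.4882 0.3151 0.1143] turn/2pi [-0.     -0.0013  0.0002] deg [-0.  -0.5  0.1] shift/.3 [-0.0195  0.0012  0.2662]
```

View pics/w4c.png

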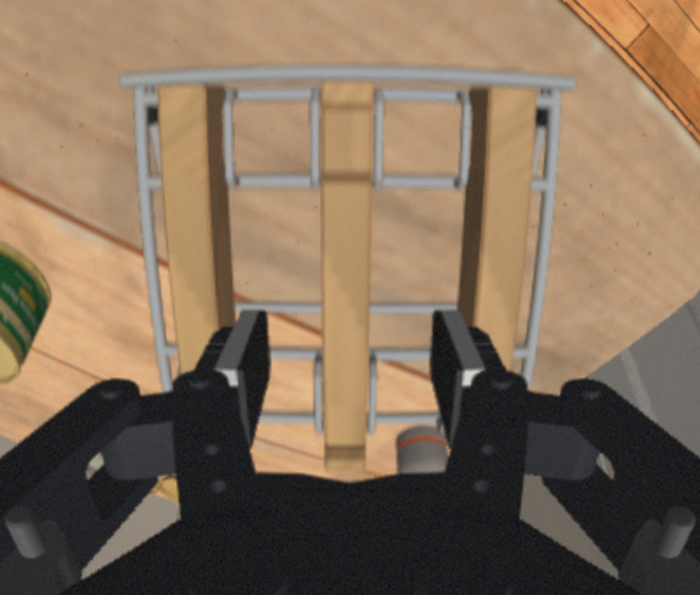

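The picture shows the middle slat at column 346, centred between the fingers, with its notch edges at rows about 183 and 445. I'll check the position along the slat against these.

Run:
```python
from h import *
c=pickle.load(open("w4.pkl","rb"))
for k in(0,-.058,.058):
  for p in([-.08,k,.017],[-.045,k,.017],[.045,k,.017],[.08,k,.017]):
    q=proj(c,D0+RD.apply(p),True);print(k,p,((q-[120,60])*1.75).round(1))
```

```text
0 [-0.08, 0, 0.017] [348.5  76.6]
0 [-0.045, 0, 0.017] [348.3 173.8]
0 [0.045, 0, 0.017] [347.8 390.9]
0 [0.08, 0, 0.017] [347.7 456. ]
-0.058 [-0.08, -0.058, 0.017] [188.7  80.8]
-0.058 [-0.045, -0.058, 0.017] [192.1 175.2]
-0.058 [0.045, -0.058, 0.017] [211.1 387.4]
-0.058 [0.08, -0.058, 0.017] [220.  451.8]
0.058 [-0.08, 0.058, 0.017] [508.4  81.6]
0.058 [-0.045, 0.058, 0.017] [504.5 175.9]
0.058 [0.045, 0.058, 0.017] [484.6 388. ]
0.058 [0.08, 0.058, 0.017] [475.4 452.4]
```

Run:
```python
from h import *
c=pickle.load(open("w4.pkl","rb"));g=cv2.cvtColor(c["img"],cv2.COLOR_RGB2GRAY);hsv=cv2.cvtColor(c["img"],cv2.COLOR_RGB2HSV)
print("col",[(r,int(v)) for r,v in zip(range(95,345),g[95:345,313:323].mean(1)) if r<125 or 150<r<180 or 270<r<340])
for r in(120,140,200):print(r,g[r,200:440].tolist())
for p in([-.07,0,.01],[-.073,0,.017],[-.048,0,.01],[.048,0,.01],[.07,0,.01],[.073,0,.017],[.08,0,.01]): print(p,proj(c,D0+RD.apply(p),True).round(1))
```

```text
col [(95, 148), (96, 145), (97, 145), (98, 148), (99, 154), (100, 162), (101, 164), (102, 162), (103, 155), (104, 145), (105, 142), (106, 143), (107, 148), (108, 156), (109, 161), (110, 162), (111, 162), (112, 163), (113, 163), (114, 163), (115, 161), (116, 158), (117, 151), (118, 142), (119, 134), (120, 127), (121, 125), (122, 131), (123, 138), (124, 144), (151, 153), (152, 153), (153, 153), (154, 153), (155, 152), (156, 145), (157, 137), (158, 127), (159, 117), (160, 111), (161, 109), (162, 109), (163, 120), (164, 130), (165, 139), (166, 149), (167, 155), (168, 155), (169, 155), (170, 155), (171, 155), (172, 155), (173, 155), (174, 154), (175, 155), (176, 154), (177, 155), (178, 155), (179, 155), (271, 161), (272, 160), (273, 161), (274, 160), (275, 160), (276, 160), (277, 160), (278, 160), (279, 160), (280, 160), (281, 160), (282, 159), (283, 159), (284, 159), (285, 160), (286, 159), (287, 159), (288, 159), (289, 158), (290, 158), (291, 158), (292, 159), (293, 159), (294, 159), (295, 158), (296, 159), (297, 159), (298, 159), (299, 159), (300, 158), (301, 159), (302, 159), (303, 15
[... 3506 characters left out ...]
5, 155, 157, 156, 159, 157, 160, 160, 158, 159, 159, 156, 155, 159, 158, 159, 159, 159, 157, 154, 152, 152, 150, 151, 152, 151, 154, 154, 155, 155, 154, 155, 154, 152, 150, 149, 150, 151, 146, 145, 145, 143, 123, 80, 63, 62, 62, 64, 63, 64, 69, 64, 72, 98, 116, 135, 149, 153, 152, 153, 152, 149, 152, 151, 154, 151, 153, 151, 153, 151, 154, 151, 151, 152, 149, 152, 151, 149, 143, 141, 154, 156, 159, 158, 157, 126, 106, 117, 142, 160, 169, 165, 161, 149, 156, 158, 158, 156, 154]
[-0.07, 0, 0.01] [319.1 119.4]
[-0.073, 0, 0.017] [319.1 114.9]
[-0.048, 0, 0.01] [319.  153.1]
[0.048, 0, 0.01] [318.8 281.9]
[0.07, 0, 0.01] [318.7 305.3]
[0.073, 0, 0.017] [318.7 313.6]
[0.08, 0, 0.01] [318.7 315.2]
```

```bash
cat > fit4.py <<'E'
from h import *
from scipy.optimize import least_squares
c=pickle.load(open("w4.pkl","rb"));c3=pickle.load(open("w3.pkl","rb"))
rows=[([-.073,0,.017],117.3),([-.07,0,.010],121.3),([-.048,0,.01],157),([-.045,0,.017],165.5),([.07,0,.01],313.5),([.073,0,.017],323)]
S=750/350
ends={-58:[(216,183),(161,466)],0:[(318,203),(266,484)],58:[(418,225),(371,500)]}
def T(q): return R.from_euler("ZY",[q[3],-q[4]]),q[:3]
def f(q,w=0.):
    r,t=T(q);P=lambda p:proj(c,r.apply(p)+t,True)
    e=[P(p)[1]-v for p,v in rows]
    for k,u in((-.058,224),(.058,413.5),):
        a,b=P([-.08,k,.017]),P([-.03,k,.017]);s=(120-a[1])/(b[1]-a[1]);e.append((a+s*(b-a))[0]-u)
    a=P([-.03,0,.017]);e.append(a[0]-317.7)
    for k,v in ends.items():
        for p,x in zip(v,(-.08,.08)):
            e+=list(w*(proj(c3,r.apply([x,k/1000,.017])+t,True)-[170+p[0]/S,60+p[1]/S]))
    return np.array(e)
for w in(0,1):
    s=least_squares(f,[*D0,YD,np.radians(25)],args=(w,));print(s.x[:3].round(4),np.degrees(s.x[3:]).round(2),s.fun.round(1))
# fixed pitch
s=least_squares(lambda q:f([*q,np.radians(25)]),[*D0,YD]);print(s.x[:3].round(4),np.degrees(s.x[3:]).round(2),s.fun.round(1))
print("slat-frame offset vs D0",RD.inv().apply(s.x[:3]-D0).round(4))
E
python3 fit4.py
```

```text
[0.5142 0.3316 0.0641] [33.22 25.04] [ 0.2  0.9  0.4 -1.5  0.4 -0.4 -0.3  0.3  0.   0.  -0.  -0.   0.   0.
 -0.  -0.   0.   0.  -0.  -0.   0. ]
[0.514  0.3326 0.0631] [34.08 25.3 ] [-0.   0.7 -0.  -2.  -0.2 -1.1  0.2 -0.5  0.7 -0.1 -0.5 -1.3  1.3 -0.1
 -1.  -0.5  2.6  0.4 -1.7  0.3  3.2]
[0.5142 0.3316 0.0641] [33.22] [ 0.2  0.9  0.4 -1.5  0.4 -0.5 -0.4  0.3  0.   0.  -0.  -0.   0.   0.
 -0.  -0.   0.   0.  -0.  -0.   0. ]
slat-frame offset vs D0 [ 0.0014 -0.0012  0.0094]
```

The close-range fit recovers the 25° pitch unaided and puts the slats about 9 mm higher than the first estimate, so I'll use it.

```bash
sed -i 's/^YD=.*/YD=np.radians(33.6);D0=np.array([.5142,.332,.064])/' h.py
python3 - <<'E'
from h import *
delta(slat(0,-.012),RG)
E
```

```text
t 6.93 eef [0.4918 0.3176 0.1174] turn/2pi [ 0.0005 -0.0003  0.0015] deg [ 0.2 -0.1  0.5] shift/.3 [-0.0058 -0.002   0.2388]
```

The arm was still settling when that picture was taken, so I'll check the profile again now that it is at rest.

Run:
```python
from h import *
c=snap("wrist","w5");g=cv2.cvtColor(c["img"],cv2.COLOR_RGB2GRAY).astype(int)
v=g[:,314:322].mean(1)
print([(r,int(x)) for r,x in enumerate(v) if 105<r<128 or 150<r<172 or 300<r<335])
print(g[125,200:245].tolist(),g[125,385:435].tolist())
P=lambda p:proj(c,D0+RD.apply(p),True)
for p in([-.073,0,.017],[-.07,0,.010],[-.048,0,.01],[-.045,0,.017],[.07,0,.01],[.073,0,.017],[-.07,-.067,.017],[-.07,-.049,.017],[-.07,.049,.017],[-.07,.067,.017]):print(p,P(p).round(1))
```

```text
[(106, 161), (107, 155), (108, 146), (109, 135), (110, 126), (111, 121), (112, 123), (113, 133), (114, 142), (115, 149), (116, 151), (117, 152), (118, 152), (119, 151), (120, 152), (121, 152), (122, 152), (123, 152), (124, 152), (125, 152), (126, 152), (127, 152), (151, 109), (152, 109), (153, 115), (154, 124), (155, 139), (156, 150), (157, 155), (158, 156), (159, 155), (160, 156), (161, 156), (162, 156), (163, 156), (164, 156), (165, 156), (166, 155), (167, 155), (168, 155), (169, 155), (170, 155), (171, 154), (301, 160), (302, 161), (303, 160), (304, 159), (305, 157), (306, 145), (307, 122), (308, 100), (309, 101), (310, 108), (311, 109), (312, 108), (313, 108), (314, 110), (315, 126), (316, 139), (317, 149), (318, 150), (319, 149), (320, 149), (321, 151), (322, 155), (323, 162), (324, 166), (325, 166), (326, 162), (327, 159), (328, 157), (329, 157), (330, 158), (331, 160), (332, 158), (333, 155), (334, 132)]
[167, 163, 150, 129, 99, 130, 151, 155, 157, 151, 137, 135, 148, 155, 156, 157, 155, 154, 151, 152, 152, 150, 151, 148, 148, 151, 150, 152, 154, 156, 155, 159, 157, 157, 158, 152, 140, 133, 105, 80, 77, 78, 79, 77, 75] [155, 168, 165, 145, 106, 71, 65, 63, 64, 63, 67, 64, 71, 105, 123, 137, 154, 157, 158, 155, 156, 157, 154, 154, 154, 152, 153, 149, 148, 149, 150, 150, 149, 151, 153, 152, 154, 154, 158, 151, 131, 116, 120, 126, 126, 120, 111, 82, 104, 131]
[-0.073, 0, 0.017] [318.6 108.7]
[-0.07, 0, 0.01] [318.6 113.5]
[-0.048, 0, 0.01] [318.2 148.8]
[-0.045, 0, 0.017] [318.2 155.2]
[0.07, 0, 0.01] [316.8 307.1]
[0.073, 0, 0.017] [316.7 315.8]
[-0.07, -0.067, 0.017] [209.7 116. ]
[-0.07, -0.049, 0.017] [237.5 114.8]
[-0.07, 0.049, 0.017] [399.6 116.3]
[-0.07, 0.067, 0.017] [427.3 118.1]
```

The prediction matches to within a pixel, so I'll descend and grip.

```bash
python3 -m inch '[[[0,0,0.0015],[-0.006,-0.002,0.06],-0.1],[[0,0,0],[0,0,0.06],-0.1],[[0,0,0],[0,0,0.06],-0.1],[[0,0,0],[0,0,0.058],-0.1],[[0,0,0],[0,0,0],-0.1],[[0,0,0],[0,0,0],-0.1]]'; python3 -m inch '[[[0,0,0],[0,0,0],1],[[0,0,0],[0,0,0],1],[[0,0,0],[0,0,0],1],[[0,0,0],[0,0,0],1],[[0,0,0],[0,0,0],1],[[0,0,0],[0,0,0],1]]'
python3 -c "
from h import *
delta(slat(0,-.012),RG)"
```

```text
clock: 7.48
eef_pos: [0.5204, 0.3369, 0.0534]
tool_rot: [-0.283, 0.935, 0.064, 0.207]
ft_force: [-0.0, -0.2, 0.5]
grip_width: 0.0471
grasp_force: 0.0
clock: 7.98
eef_pos: [0.5196, 0.336, 0.0546]
tool_rot: [-0.282, 0.934, 0.064, 0.208]
ft_force: [0.0, -3.0, 6.5]
grip_width: 0.0169
grasp_force: 59.6
t 7.98 eef [0.5196 0.336  0.0546] turn/2pi [0.0004 0.0004 0.    ] deg [0.1 0.1 0. ] shift/.3 [ 0.0071 -0.001   0.0019]
```

Gripped at 16.9 mm opening and 60 N. I'll lift, level and yaw toward the crate.

```bash
python3 -m inch '[[[0,0,0],[0,0,-0.06],1],[[0,0,0],[0,0,-0.11],1],[[0,0,0],[0,0,-0.12],1],[[0,0,0],[0,0,-0.12],1],[[0,0,0],[0,0,-0.09],1],[[0,0.0174,0],[0,0,0],1],[[0,0.0174,0],[0,0,0],1],[[0,0.0174,0],[0,0,0],1],[[0,0.0174,0],[0,0,0],1],[[0,0,0],[0,0,0],1]]'; python3 -m inch '[[[0,0,-0.0173],[0,0,0],1],[[0,0,-0.0173],[0,0,0],1],[[0,0,-0.0173],[0,0,0],1],[[0,0,-0.0173],[0,0,0],1],[[0,0,-0.0173],[0,0,0],1],[[0,0,-0.0173],[0,0,0],1],[[0,0,0],[0,0,0],1],[[0,0,0],[0,0,0],1]]'
python3 -c "
from h import *
delta([.459,-.11,.17],down(np.radians(161)))"
```

```text
clock: 8.82
eef_pos: [0.4675, 0.3019, 0.1857]
tool_rot: [-0.29, 0.957, 0.0, -0.005]
ft_force: [0.6, 0.7, -1.7]
grip_width: 0.017
grasp_force: 59.7
clock: 9.48
eef_pos: [0.465, 0.3, 0.1886]
tool_rot: [-0.58, 0.815, 0.002, -0.001]
ft_force: [0.1, 0.2, -0.7]
grip_width: 0.017
grasp_force: 59.7
t 9.48 eef [0.465  0.3    0.1886] turn/2pi [ 0.0006  0.0002 -0.0002] deg [ 0.2  0.1 -0.1] shift/.3 [ 1.2983 -0.4281  0.0592]
```

```bash
python3 -m inch '[[[0,0,0],[0.118,-0.039,0.0],1],[[0,0,0],[0.118,-0.039,0.0],1],[[0,0,0],[0.118,-0.039,0.0],1],[[0,0,0],[0.118,-0.039,0.0],1],[[0,0,0],[0.118,-0.039,0.0],1],[[0,0,0],[0.118,-0.039,0.0],1],[[0,0,0],[0.118,-0.039,0.01],1],[[0,0,0],[0.118,-0.039,0.01],1],[[0,0,0],[0.118,-0.039,0.01],1],[[0,0,0],[0.118,-0.039,0.01],1]]';python3 -m inch '[[[0,0,0],[0.118,-0.039,0.01],1],[[0,0,0],[0,0,0],1],[[0,0,0],[0,0,0],1],[[0,0,0],[0,0,0],1]]'
python3 -c "
from h import *
delta([.459,-.11,.17],down(np.radians(161)))
c=snap('wrist','w6')
a=c['img'][40:400,80:560];cv2.imwrite('pics/w6c.png',cv2.cvtColor(cv2.resize(a,(800,600),interpolation=cv2.INTER_CUBIC),cv2.COLOR_RGB2BGR))
"
```

```text
clock: 10.32
eef_pos: [0.4609, -0.074, 0.1762]
tool_rot: [-0.58, 0.815, 0.001, -0.0]
ft_force: [0.6, 0.8, 0.1]
grip_width: 0.0172
grasp_force: 59.7
clock: 10.65
eef_pos: [0.4608, -0.1095, 0.1731]
tool_rot: [-0.58, 0.814, 0.002, -0.001]
ft_force: [-0.1, 0.2, -1.1]
grip_width: 0.017
grasp_force: 59.7
t 10.65 eef [ 0.4608 -0.1095  0.1731] turn/2pi [ 0.0006  0.0001 -0.0002] deg [ 0.2  0.  -0.1] shift/.3 [0.0035 0.005  0.0102]
```

View pics/w6c.png

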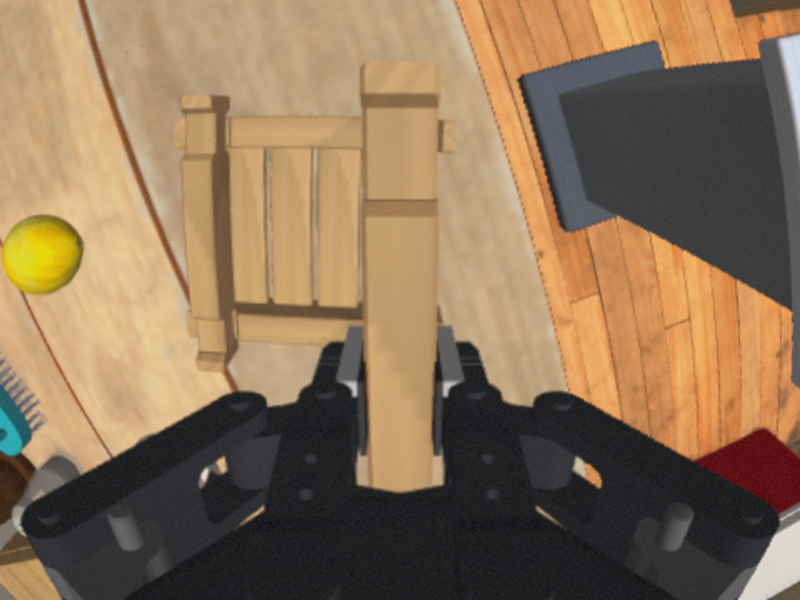

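The picture shows the held slat in the middle column, x 362-440. Behind it lie the crate's rails at rows about 118-146 and 312-343, with rail ends at x≈455 and 176, and the fitted slat at x≈183-230. I'll take numeric profiles of these edges.

```bash
cat > ed.py <<'E'
from h import *
def edges(c,horizontal,fixed,lo,hi,half=3,th=4):
    g=cv2.GaussianBlur(cv2.cvtColor(c["img"],cv2.COLOR_RGB2GRAY).astype(np.float32),(0,0),.7)
    p=g[fixed-half:fixed+half+1,lo:hi].mean(0) if horizontal else g[lo:hi,fixed-half:fixed+half+1].mean(1)
    d=np.gradient(p);o=[]
    for i in range(1,len(d)-1):
        if abs(d[i])>th and abs(d[i])>=abs(d[i-1]) and abs(d[i])>abs(d[i+1]):
            den=abs(d[i-1])-2*abs(d[i])+abs(d[i+1]);s=.5*(abs(d[i-1])-abs(d[i+1]))/den
            o.append((round(float(lo+i+s),2),round(float(d[i]),1)))
    return o
E
python3 - <<'E'
from ed import *
c=pickle.load(open("w6.pkl","rb"))
for col in(225,238,255,270,285):print("col",col,edges(c,0,col,95,265,2))
for row in(117,121,125,235):print("row",row,edges(c,1,row,170,380,1))
for row in(140,155,170,190,210):print("row",row,edges(c,1,row,180,235,2))
E
```

```text
col 225 [(110.76, 5.3), (126.56, -5.8), (129.04, 7.0), (220.83, -27.2), (228.14, 22.8)]
col 238 [(108.34, -6.1), (126.94, -9.2), (221.45, -24.6), (228.98, 22.4)]
col 255 [(107.91, -4.6), (110.97, 4.1), (126.66, -6.3), (129.21, 7.2), (222.26, -26.4), (229.89, 24.1)]
col 270 [(108.41, -6.4), (126.65, -8.0), (129.26, 4.7), (219.73, -12.7), (222.76, -13.0), (230.63, 21.3), (244.71, -5.6), (251.29, -5.5), (254.7, -8.6), (258.33, -10.0), (260.87, -9.6)]
col 285 [(111.15, 4.1), (126.86, -6.0), (129.41, 9.3), (223.73, -29.7), (231.34, 23.7), (244.39, -29.3)]
row 117 [(190.15, -6.4), (208.88, -22.7), (214.63, 20.9), (218.83, 13.2), (296.66, -11.7), (299.84, 13.2), (342.09, -19.5), (345.7, 23.5), (378.09, -12.2)]
row 121 [(190.18, -6.6), (208.94, -22.7), (214.66, 21.6), (218.78, 13.1), (296.7, -12.6), (299.82, 12.4), (342.04, -18.1), (345.43, 20.8)]
row 125 [(189.86, -4.9), (192.18, 4.2), (208.94, -24.4), (214.7, 19.1), (218.7, 12.8), (296.79, -14.2), (299.8, 12.6), (342.04, -19.2), (345.39, 21.1), (375.61, 4.2)]
row 235 [(191.65, -9.0), (198.82, 4.7), (213.96, -20.4), (219.26, 17.4), (223.07, 14.7), (288.28, -11.7), (300.09, 16.2), (341.56, -10.5), (345.48, 6.3), (350.87, 12.3)]
row 140 [(186.96, -5.0), (189.63, 5.2), (206.32, -19.8), (217.39, 25.5)]
row 155 [(187.98, -5.6), (206.71, -21.0), (217.78, 25.3)]
row 170 [(190.36, 6.5), (207.2, -20.9), (218.05, 25.2)]
row 190 [(182.84, 24.3), (189.58, -6.5), (192.08, 5.5), (202.91, -5.3), (208.01, -17.0), (218.87, 26.9)]
row 210 [(187.36, -25.5), (192.02, 18.3), (209.5, -19.1), (219.91, 27.4)]
```

Run:
```python
from ed import *
c=pickle.load(open("w6.pkl","rb"))
for row in(117,120,123):print("row",row,edges(c,1,row,180,200,2,1.5),edges(c,1,row,346,362,2,1.5))
for row in(234,237):print("row",row,edges(c,1,row,186,200,1,1.5))
P=lambda u,v,z:onz(c,u,v,z,True)[:2]
o=lambda *a:print(*[x.round(4) if hasattr(x,"round") else x for x in a])
r1=[P(u,v,.034) for u in(225,285) for v in(109.6,)];r2=[P(225,127.8,.034),P(285,128.1,.034)];r3=[P(225,228.1,.034),P(285,231.3,.034)]
for r in(r1,r2,r3):
    d=r[0]-r[1];o(r[0],r[1],"yaw",np.degrees(np.arctan2(d[1],d[0])))
f1=[P(206.32,140,.054),P(209.5,210,.054)];f0=[P(188.2,140,.054),P(192,210,.054)]
for f in(f0,f1):
    d=f[1]-f[0];o(f[0],f[1],"yaw-90",np.degrees(np.arctan2(d[1],d[0]))-90)
```

```text
row 117 [(184.17, 3.3), (190.19, -6.6), (192.95, 3.0)] []
row 120 [(184.25, 2.6), (190.18, -6.5), (192.77, 2.8)] [(352.45, 1.8)]
row 123 [(184.2, 2.4), (190.04, -5.5), (192.01, 3.4)] []
row 234 [(191.43, -8.1), (195.99, -2.2)]
row 237 [(191.94, -11.2)]
[ 0.5187 -0.206 ] [ 0.4663 -0.1856] yaw -21.1816
[ 0.5248 -0.19  ] [ 0.4719 -0.1697] yaw -21.0108
[ 0.5644 -0.0982] [ 0.5071 -0.0758] yaw -21.3453
[ 0.5554 -0.1921] [ 0.5796 -0.1307] yaw-90 -21.5082
[ 0.5389 -0.1855] [ 0.5624 -0.125 ] yaw-90 -21.2575
```

```bash
cat >> h.py <<'E'
YC=np.radians(-21.2);uC=np.array([np.cos(YC),np.sin(YC),0]);vC=np.array([-uC[1],uC[0],0])
E
python3 - <<'E'
from h import *
c=pickle.load(open("w6.pkl","rb"))
a=onz(c,184.2,120,.034,True);b=onz(c,352.4,120,.034,True)
# -73 notch mouth edge at far/near end; held slat hides the near one
print(a@uC,b@uC,(a@uC+b@uC)/2,a@uC-b@uC)
C=uC*.5194+vC*.0626;print("C",C)
# held slat in image: notch edges
from ed import edges
print(edges(c,0,320,60,260,4,6),edges(c,1,120,290,350,2,6),edges(c,1,230,290,350,2,6))
E
```

```text
0.6000447593086742 0.4407811621266861 0.5204129607176802 0.15926359718198807
C [ 0.50688668 -0.12946433  0.        ]
[(95.56, -18.5), (104.18, 16.8), (158.8, -16.6), (169.62, 10.6)] [(296.68, -12.5), (299.82, 12.6), (342.05, -18.4), (345.52, 20.6)] [(299.88, 14.9), (341.32, -17.2), (344.72, 24.5)]
```

Run:
```python
from h import *
c=pickle.load(open("w6.pkl","rb"))
tcp=np.array([.4608,-.1095,.1731]);Rt=R.from_quat([-.58,.814,.002,-.001])
for v,zz in((95.56,.029),(104.18,.022),(158.8,.022),(169.62,.029)):
    p=onz(c,320.8,v,tcp[2]+zz,True);print(v,Rt.inv().apply(p-tcp).round(4))
C=uC*.5204+vC*.0626
T=C-.059*uC+np.array([0,0,.06]);print("target TCP if ox=0",T)
for ox in(0,.002):
    delta(T+vC*ox,down(YC+np.pi))
```

```text
95.56 [ 0.0755  0.0011 -0.029 ]
104.18 [ 0.0725  0.0011 -0.022 ]
158.8 [ 0.0511  0.0012 -0.022 ]
169.62 [ 0.0482  0.0011 -0.029 ]
target TCP if ox=0 [ 0.4528119  -0.10849011  0.06      ]
t 10.7 eef [ 0.461  -0.1089  0.1731] turn/2pi [0.0006 0.0001 0.0062] deg [0.2 0.  2.2] shift/.3 [0.0077 0.0247 0.3772]
t 10.7 eef [ 0.461  -0.1089  0.1731] turn/2pi [0.0006 0.0001 0.0062] deg [0.2 0.  2.2] shift/.3 [0.001  0.0245 0.3772]
```

```bash
python3 -m inch '[[[0,0,0.0062],[-0.0016,0.0214,0.06],1],[[0,0,0],[0,0,0.12],1],[[0,0,0],[0,0,0.12],1],[[0,0,0],[0,0,0.06],1],[[0,0,0],[0,0,0],1],[[0,0,0],[0,0,0],1],[[0,0,0],[0,0,0],1]]'
python3 - <<'E'
from h import *
C=uC*.5214+vC*.0626
delta(C-.059*uC+np.array([0,0,.026])+vC*.0028,down(YC+np.pi))
E
```

```text
clock: 11.28
eef_pos: [0.4563, -0.1064, 0.0665]
tool_rot: [-0.566, 0.824, 0.001, -0.0]
ft_force: [0.8, -0.1, -0.5]
grip_width: 0.0167
grasp_force: 59.7
t 11.28 eef [ 0.4563 -0.1064  0.0665] turn/2pi [0.0002 0.0001 0.0004] deg [0.1 0.  0.1] shift/.3 [0.0015 0.0048 0.1351]
```

```bash
python3 -m inch '[[[0,0,0],[0.0015,0.0048,0.03],1],[[0,0,0],[0,0,0.035],1],[[0,0,0],[0,0,0.03],1],[[0,0,0],[0,0,0.02],1],[[0,0,0],[0,0,0.01],1],[[0,0,0],[0,0,0.01],1],[[0,0,0],[0,0,0],1],[[0,0,0],[0,0,0],1]]'
python3 - <<'E'
from h import *
C=uC*.5214+vC*.0626
delta(C-.059*uC+np.array([0,0,.026])+vC*.0028,down(YC+np.pi))
E
```

```text
clock: 11.95
eef_pos: [0.4534, -0.1068, 0.026]
tool_rot: [-0.565, 0.825, 0.001, -0.001]
ft_force: [-3.7, 3.0, 10.5]
grip_width: 0.0171
grasp_force: 61.3
t 11.95 eef [ 0.4534 -0.1068  0.026 ] turn/2pi [ 0.0005 -0.      0.0001] deg [ 0.2 -0.   0. ] shift/.3 [-0.0035 -0.0034  0.0001]
```

```bash
python3 -m inch '[[[0,0,0],[0,0,0],-0.1],[[0,0,0],[0,0,0],-0.1],[[0,0,0],[0,0,0],-0.1],[[0,0,0],[0,0,0],-0.1],[[0,0,0],[0,0,-0.03],-0.1],[[0,0,0],[0,0,-0.08],-0.1],[[0,0,0],[0,0,-0.1],-0.1],[[0,0,0],[0,0,-0.12],-0.1],[[0,0,0],[0,0,-0.12],-0.1],[[0,0,0],[0,0,-0.05],-0.1]]'
python3 -m inch '[[[0,0,0],[0,0,0],-0.1],[[0,0,0],[0,0,0],-0.1],[[0,0,0],[0,0,0],-0.1]]'
python3 - <<'E'
from ed import *
c=snap("wrist","w7")
C=uC*.5214+vC*.0626
def P(x,y,z): return proj(c,C+uC*x+vC*y+np.array([0,0,z]),True).round(1)
for p in([-.068,-.07,.054],[-.05,-.07,.054],[-.068,-.03,.054],[-.05,-.03,.054],[.05,-.03,.054],[.068,-.03,.054],[-.059,-.08,.054],[-.059,-.073,.054],[-.059,-.045,.054],[-.02,-.05,.034],[-.02,.05,.034],[-.02,-.068,.034]): print(p,P(*p))
p=P(-.059,-.03,.054);r=int(p[1]);print("row",r,edges(c,1,r,int(p[0])-25,int(p[0])+25,3,5))
p=P(.059,-.03,.054);r=int(p[1]);print("fit row",r,edges(c,1,r,int(p[0])-25,int(p[0])+25,3,5))
p=P(-.059,-.06,.054);print("col",int(p[0]),edges(c,0,int(p[0]),int(p[1])-45,int(p[1])+50,3,5))
p=P(-.02,0,.034);print("col",int(p[0]),edges(c,0,int(p[0]),int(p[1])-90,int(p[1])+70,3,5))
E
```

```text
clock: 12.78
eef_pos: [0.456, -0.1077, 0.1801]
tool_rot: [-0.565, 0.825, -0.001, 0.001]
ft_force: [1.4, -0.8, 0.3]
grip_width: 0.0469
grasp_force: 0.0
clock: 13.03
eef_pos: [0.453, -0.1069, 0.1739]
tool_rot: [-0.565, 0.825, 0.002, -0.002]
ft_force: [-0.1, 0.5, 0.3]
grip_width: 0.0471
grasp_force: 0.0
[-0.068, -0.07, 0.054] [327.3 108. ]
[-0.05, -0.07, 0.054] [305.8 108. ]
[-0.068, -0.03, 0.054] [327.  154.9]
[-0.05, -0.03, 0.054] [305.9 154.9]
[0.05, -0.03, 0.054] [195.5 156.9]
[0.068, -0.03, 0.054] [177.9 157.6]
[-0.059, -0.08, 0.054] [316.6  96.1]
[-0.059, -0.073, 0.054] [316.5 104.4]
[-0.059, -0.045, 0.054] [316.5 137.4]
[-0.02, -0.05, 0.034] [273.9 130.3]
[-0.02, 0.05, 0.034] [277.3 232.5]
[-0.02, -0.068, 0.034] [273.6 110.7]
row 154 [(307.4, -7.1), (310.25, 7.6)]
fit row 157 [(197.8, -20.3)]
col 316 [(103.64, -21.2), (107.17, 16.4), (132.26, -8.9), (136.53, 10.9)]
col 275 [(128.79, -5.0), (131.38, 9.6), (224.77, -28.8), (232.45, 22.9)]
```

The middle slat matches its predicted edges: the spacing to the fitted slat and the notch positions agree within about 1 px, and the contact height shows it is seated. Next is the first top slat, in lane -58.

Run:
```python
from h import *
p=slat(-.058,.08-.012);print(p)
delta([p[0],p[1],.18],RG)
```

```text
[0.52236018 0.26778718 0.12562893]
t 13.08 eef [ 0.4526 -0.1069  0.1733] turn/2pi [ 0.0223 -0.0676  0.0961] deg [  8.  -24.3  34.6] shift/.3 [-1.2485  0.2344 -0.0214]
```

```bash
python3 -m inch '[[[0,0,0],[-0.1255,0.0234,-0.01],-0.1],[[0,0,0],[-0.1255,0.0234,-0.01],-0.1],[[0,0,0],[-0.1255,0.0234,-0.005],-0.1],[[0,0,0],[-0.1255,0.0234,0],-0.1],[[0,0,0],[-0.1255,0.0234,0],-0.1],[[0,0,0],[-0.1255,0.0234,0],-0.1],[[0,0,0],[-0.1255,0.0234,0],-0.1],[[0,0,0],[-0.1255,0.0234,0],-0.1],[[0,0,0],[-0.1255,0.0234,0],-0.1],[[0,0,0],[-0.1255,0.0234,0],-0.1]]'; python3 -m inch '[[[0,0,0.0196],[0,0,0],-0.1],[[0,0,0.0196],[0,0,0],-0.1],[[0,0,0.0196],[0,0,0],-0.1],[[0,0,0.0196],[0,0,0],-0.1],[[0,0,0.0194],[0,0,0],-0.1],[[0,-0.0174,0],[0,0,0],-0.1],[[0,-0.0174,0],[0,0,0],-0.1],[[0,-0.0174,0],[0,0,0],-0.1],[[0,-0.0172,0],[0,0,0],-0.1],[[0,0,0],[0,0,0],-0.1]]'
python3 -c "
from h import *
delta(slat(-.058,.06),RG)"
```

```text
clock: 13.92
eef_pos: [0.5232, 0.2707, 0.1801]
tool_rot: [-0.565, 0.825, 0.002, -0.003]
ft_force: [0.7, -0.6, 0.7]
grip_width: 0.0465
grasp_force: 0.0
clock: 14.75
eef_pos: [0.5133, 0.2637, 0.1719]
tool_rot: [-0.282, 0.937, 0.062, 0.197]
ft_force: [-3.8, -1.7, -2.7]
grip_width: 0.047
grasp_force: 0.0
t 14.75 eef [0.5133 0.2637 0.1719] turn/2pi [ 0.0008 -0.0031 -0.0004] deg [ 0.3 -1.1 -0.2] shift/.3 [ 0.0319 -0.0063  0.1808]
```

```bash
python3 -m inch '[[[0,0,0],[0,0,0],-0.1],[[0,0,0],[0,0,0],-0.1],[[0,0,0],[0,0,0],-0.1]]'
python3 - <<'E'
from ed import *
delta(slat(-.058,.06),RG);delta(slat(-.058,-.012),RG)
c=snap("wrist","w8")
P=lambda *p:proj(c,D0+RD.apply(p),True).round(1)
k=-.058
for p in([-.08,k,.017],[-.03,k+.009,.017],[-.03,k-.009,.017],[.03,k+.009,.017],[.03,k-.009,.017],[.08,k,.017]):print(p,P(*p))
for x in(-.05,-.03,0,):
    p=P(x,k,.017);print("row",int(p[1]),p[0],edges(c,1,int(p[1]),int(p[0])-25,int(p[0])+25,1,4))
p=P(-.08,k,.017);q=P(.08,k,.017)
print(edges(c,0,int(p[0]),int(p[1])-20,int(p[1])+20,2,4),edges(c,0,int(q[0]),int(q[1])-20,int(q[1])+20,2,4))
E
```

```text
clock: 15.0
eef_pos: [0.5271, 0.2708, 0.1844]
tool_rot: [-0.282, 0.935, 0.064, 0.207]
ft_force: [-0.4, -0.4, 0.1]
grip_width: 0.0473
grasp_force: 0.0
t 15.0 eef [0.5271 0.2708 0.1844] turn/2pi [ 0.0004  0.     -0.0001] deg [ 0.1  0.  -0. ] shift/.3 [ 9.970e-02 -1.000e-04  1.964e-01]
t 15.0 eef [0.5271 0.2708 0.1844] turn/2pi [ 0.0004  0.     -0.0001] deg [ 0.1  0.  -0. ] shift/.3 [ 0.0998 -0.0007  0.4364]
[-0.08, -0.058, 0.017] [318.4  60.1]
[-0.03, -0.049, 0.017] [329.9 123.1]
[-0.03, -0.067, 0.017] [306.9 123.1]
[0.03, -0.049, 0.017] [329.3 196.7]
[0.03, -0.067, 0.017] [307.4 196.7]
[0.08, -0.058, 0.017] [318.4 251.5]
row 97 318.4 [(302.37, 10.6), (305.47, -10.0), (308.31, 9.0), (331.52, 7.0), (334.16, -6.3)]
row 123 318.4 [(305.84, -6.7), (308.34, 7.9), (329.76, 7.7)]
row 160 318.4 [(294.89, 6.5), (306.01, -5.9), (308.88, 6.3), (329.57, 5.0)]
[(56.91, 8.5)] [(239.95, 5.9), (250.4, 12.6)]
```

```bash
python3 -m inch '[[[0,0,0],[0.05,0,0.05],-0.1],[[0,0,0],[0.049,0,0.1],-0.1],[[0,0,0],[0,0,0.1],-0.1],[[0,0,0],[0,0,0.08],-0.1],[[0,0,0],[0,0,0.06],-0.1],[[0,0,0],[0,0,0.046],-0.1],[[0,0,0],[0,0,0],-0.1],[[0,0,0],[0,0,0],-0.1]]'; python3 -c "
from h import *
delta(slat(-.058,-.012),RG)"
```

```text
clock: 15.72
eef_pos: [0.5486, 0.2859, 0.0508]
tool_rot: [-0.282, 0.935, 0.064, 0.205]
ft_force: [-0.0, 0.0, 0.9]
grip_width: 0.0473
grasp_force: 0.0
t 15.72 eef [0.5486 0.2859 0.0508] turn/2pi [ 0.0005 -0.0005 -0.0001] deg [ 0.2 -0.2 -0. ] shift/.3 [-0.0091 -0.002  -0.0044]
```

```bash
python3 -m inch '[[[0,0,0],[0,0,0],-0.1],[[0,0,0],[0,0,0],-0.1]]';python3 -c "
from h import *
delta(slat(-.058,-.012),RG)";python3 -m inch '[[[0,0,0],[0,0,0],1],[[0,0,0],[0,0,0],1],[[0,0,0],[0,0,0],1],[[0,0,0],[0,0,0],1],[[0,0,0],[0,0,0],1],[[0,0,0],[0,0,0],1]]'; python3 -c "
from h import *
delta(slat(-.058,-.012),RG)"
```

```text
clock: 15.88
eef_pos: [0.5485, 0.2857, 0.0527]
tool_rot: [-0.282, 0.935, 0.064, 0.207]
ft_force: [-0.5, 0.4, -0.1]
grip_width: 0.0472
grasp_force: 0.0
t 15.88 eef [0.5485 0.2857 0.0527] turn/2pi [ 0.0004 -0.     -0.0001] deg [ 0.2 -0.  -0. ] shift/.3 [-0.0068 -0.0016  0.0016]
clock: 16.38
eef_pos: [0.548, 0.2851, 0.0524]
tool_rot: [-0.282, 0.935, 0.064, 0.206]
ft_force: [-2.5, -3.1, 6.9]
grip_width: 0.0171
grasp_force: 59.0
t 16.38 eef [0.548  0.2851 0.0524] turn/2pi [ 0.0003 -0.0001 -0.0002] deg [ 0.1 -0.  -0.1] shift/.3 [-0.0099 -0.0007  0.0019]
```

```bash
python3 -m inch '[[[0,0,0],[0,0,-0.06],1],[[0,0,0],[0,0,-0.11],1],[[0,0,0],[0,0,-0.12],1],[[0,0,0],[0,0,-0.12],1],[[0,0,0],[0,0,-0.09],1],[[0,0.0174,0],[0,0,0],1],[[0,0.0174,0],[0,0,0],1],[[0,0.0174,0],[0,0,0],1],[[0,0.0172,0],[0,0,0],1],[[0,0,0],[0,0,0],1]]'; python3 -m inch '[[[0,0,0.019],[0,0,0],1],[[0,0,0.019],[0,0,0],1],[[0,0,0.019],[0,0,0],1],[[0,0,0.019],[0,0,0],1],[[0,0,0.019],[0,0,0],1],[[0,0,0.019],[0,0,0],1],[[0,0,0.019],[0,0,0],1],[[0,0,0.019],[0,0,0],1],[[0,0,0],[0,0,0],1],[[0,0,0],[0,0,0],1]]'
cat >> h.py <<'E'
C=uC*.520+vC*.063
def top(y,z,ox): return C+vC*y+np.array([0,0,z])+uC*ox
RT=down(YC+np.pi/2)
E
python3 -c "
from h import *
delta(top(-.059,.18,-.003),RT)"
```

```text
clock: 17.22
eef_pos: [0.4972, 0.2516, 0.1845]
tool_rot: [-0.29, 0.957, 0.001, -0.005]
ft_force: [1.2, -0.7, -1.8]
grip_width: 0.0171
grasp_force: 59.8
clock: 18.05
eef_pos: [0.4945, 0.2496, 0.1873]
tool_rot: [0.182, 0.983, 0.001, -0.002]
ft_force: [-0.3, 0.1, -0.5]
grip_width: 0.0171
grasp_force: 59.8
t 18.05 eef [0.4945 0.2496 0.1873] turn/2pi [ 0.0002 -0.0005  0.0008] deg [ 0.1 -0.2  0.3] shift/.3 [-0.481  -1.3608  0.0214]
```

```bash
python3 -m inch '[[[0,0,0],[-0.0437,-0.1237,0],1],[[0,0,0],[-0.0437,-0.1237,0],1],[[0,0,0],[-0.0437,-0.1237,0],1],[[0,0,0],[-0.0437,-0.1237,0],1],[[0,0,0],[-0.0437,-0.1237,0],1],[[0,0,0],[-0.0437,-0.1237,0],1],[[0,0,0],[-0.0437,-0.1237,0],1],[[0,0,0],[-0.0437,-0.1237,0],1],[[0,0,0],[-0.0437,-0.1237,0],1],[[0,0,0],[-0.0437,-0.1237,0],1]]';python3 -m inch '[[[0,0,0],[-0.0437,-0.1237,0.01],1],[[0,0,0],[0,0,0],1],[[0,0,0],[0,0,0],1],[[0,0,0],[0,0,0],1],[[0,0,0],[0,0,0],1]]'
cat > chk.py <<'E'
from ed import *
import sys
from workcell import telemetry
y=float(sys.argv[1]);name=sys.argv[2]
o=telemetry.get_obs();c=snap("wrist",name);tcp=o["eef_pos"];Rt=R.from_quat(o["tool_rot"])
P=lambda *p:proj(c,C+uC*p[0]+vC*p[1]+np.array([0,0,p[2]]),True).round(1)
s=-np.sign(y)
# second-course slats' top edges, sampled on the free side; rail inner/outer edges
for n,p in(("mid",(-.059,y+s*.045,.054)),("fit",(.059,y+s*.045,.054))):
    q=P(*p);print(n,"pred",P(p[0]-.009,p[1],.054)[1],P(p[0]+.009,p[1],.054)[1],edges(c,0,int(q[0]),int(q[1])-28,int(q[1])+28,3,5))
for yy in(-.05,-.068,.05,.068):
    q=P(-.02,yy,.034);print("rail",yy,q,edges(c,1,int(q[1]),max(int(q[0])-14,0),int(q[0])+14,3,4))
f=lambda x:proj(c,tcp+Rt.apply([x,0,-.029]),True)
q=f(.06);print("held lateral pred",f(.06)[0],proj(c,tcp+Rt.apply([.06,.009,-.029]),True)[0],edges(c,1,int(q[1]),int(q[0])-30,int(q[0])+30,3,5))
q=f(.08);print("held end pred(ox=0)",q,edges(c,0,int(q[0]),int(q[1])-22,int(q[1])+22,3,5))
for e in (edges(c,0,int(q[0]),int(q[1])-22,int(q[1])+22,3,5)):
    print("  ox:",(Rt.inv().apply(onz(c,q[0],e[0],tcp[2]+.029,True)-tcp)[0]-.08).round(4))
E
python3 chk.py -.059 w9; python3 -c "
from h import *
delta(top(-.059,.08,-.003),RT)"
```

```text
clock: 18.88
eef_pos: [0.4832, -0.1453, 0.187]
tool_rot: [0.182, 0.983, 0.0, -0.001]
ft_force: [0.3, -0.4, -0.0]
grip_width: 0.0171
grasp_force: 59.8
clock: 19.3
eef_pos: [0.4826, -0.1818, 0.1838]
tool_rot: [0.182, 0.983, 0.001, -0.002]
ft_force: [1.1, 0.8, -0.6]
grip_width: 0.017
grasp_force: 59.8
mid pred 119.3 139.5 [(117.42, -10.4), (120.35, 5.4), (137.47, -6.5), (140.0, 6.0), (152.91, -9.2)]
fit pred 243.6 260.0 [(230.84, -20.5), (242.63, 11.3), (246.24, -17.1), (259.27, -5.7), (275.38, 5.3)]
rail -0.05 [327.5 168.1] []
rail -0.068 [308.7 168. ] [(295.91, -8.6), (299.2, 6.1)]
rail 0.05 [427.1 169.8] [(420.38, -29.7), (426.85, 24.2)]
rail 0.068 [443.4 170.2] [(443.77, 4.7)]
held lateral pred 319.12751422474616 343.7220300489991 [(295.37, -6.5), (298.77, 5.4), (340.33, -9.2), (343.77, 6.1)]
held end pred(ox=0) [319.2150624   85.30381996] [(68.37, 7.0), (73.1, -10.3), (76.09, 8.1)]
  ox: 0.0063
  ox: 0.0045
  ox: 0.0034
t 19.35 eef [ 0.4828 -0.1815  0.1839] turn/2pi [ 0.     -0.0006  0.0007] deg [ 0.  -0.2  0.3] shift/.3 [-0.0055 -0.0045  0.3462]
```

The image puts the end of the held slat a few mm from where telemetry predicts it, so I'll look at the saturation along the slat, where wood and counter differ.

Run:
```python
from h import *
for n in("w9","w6"):
    c=pickle.load(open(n+".pkl","rb"));h=cv2.cvtColor(c["img"],cv2.COLOR_RGB2HSV)
    for j in(1,2):print(n,j,[(r,int(x)) for r,x in enumerate(h[:,312:328,j].mean(1)) if 55<r<112][::1])
```

```text
w9 1 [(56, 147), (57, 147), (58, 148), (59, 149), (60, 150), (61, 149), (62, 150), (63, 149), (64, 148), (65, 147), (66, 146), (67, 143), (68, 142), (69, 140), (70, 138), (71, 138), (72, 132), (73, 124), (74, 113), (75, 101), (76, 90), (77, 80), (78, 73), (79, 73), (80, 76), (81, 78), (82, 81), (83, 82), (84, 84), (85, 86), (86, 86), (87, 86), (88, 86), (89, 86), (90, 92), (91, 106), (92, 107), (93, 107), (94, 108), (95, 108), (96, 108), (97, 108), (98, 108), (99, 108), (100, 108), (101, 108), (102, 108), (103, 108), (104, 108), (105, 108), (106, 108), (107, 108), (108, 108), (109, 108), (110, 109), (111, 108)]
w9 2 [(56, 221), (57, 220), (58, 219), (59, 219), (60, 218), (61, 218), (62, 217), (63, 214), (64, 209), (65, 208), (66, 208), (67, 210), (68, 209), (69, 212), (70, 221), (71, 221), (72, 212), (73, 205), (74, 197), (75, 193), (76, 191), (77, 183), (78, 186), (79, 188), (80, 185), (81, 182), (82, 180), (83, 178), (84, 175), (85, 173), (86, 172), (87, 172), (88, 172), (89, 173), (90, 178), (91, 187), (92, 188), (93, 188), (94, 188), (95, 189), (96, 189), (97, 189), (98, 190), (9
[... 699 characters left out ...]
 109), (107, 109), (108, 108), (109, 109), (110, 109), (111, 108)]
w6 2 [(56, 194), (57, 194), (58, 193), (59, 193), (60, 192), (61, 190), (62, 191), (63, 191), (64, 190), (65, 190), (66, 190), (67, 190), (68, 189), (69, 189), (70, 189), (71, 189), (72, 188), (73, 187), (74, 187), (75, 187), (76, 188), (77, 196), (78, 200), (79, 201), (80, 201), (81, 202), (82, 202), (83, 202), (84, 203), (85, 203), (86, 203), (87, 203), (88, 203), (89, 202), (90, 202), (91, 201), (92, 202), (93, 201), (94, 199), (95, 185), (96, 153), (97, 136), (98, 134), (99, 134), (100, 134), (101, 134), (102, 134), (103, 138), (104, 154), (105, 184), (106, 190), (107, 190), (108, 190), (109, 190), (110, 190), (111, 190)]
```

The slat end is at row 90.5, so the grip offset is -2.2 mm as telemetry says. The other line was the counter edge. I'll descend.

```bash
python3 -m inch '[[[0,0,0.0007],[-0.0068,-0.0058,0.06],1],[[0,0,0],[0,0,0.1],1],[[0,0,0],[0,0,0.1],1],[[0,0,0],[0,0,0.08],1],[[0,0,0],[0,0,0.006],1],[[0,0,0],[0,0,0],1],[[0,0,0],[0,0,0],1],[[0,0,0],[0,0,0],1]]'; python3 -c "
from h import *
delta(top(-.0594,.046,-.0026),RT)"
```

```text
clock: 20.02
eef_pos: [0.4854, -0.1851, 0.082]
tool_rot: [0.185, 0.983, -0.0, 0.0]
ft_force: [0.7, 0.0, -1.7]
grip_width: 0.0169
grasp_force: 59.8
t 20.02 eef [ 0.4854 -0.1851  0.082 ] turn/2pi [-0.      0.     -0.0002] deg [-0.   0.  -0.1] shift/.3 [0.007  0.0023 0.1201]
```

```bash
python3 -m inch '[[[0,0,0],[0.006,0.002,0.03],1],[[0,0,0],[0,0,0.035],1],[[0,0,0],[0,0,0.02],1],[[0,0,0],[0,0,0],1],[[0,0,0],[0,0,0],1]]'; python3 -c "
from h import *
delta(top(-.0594,.046,-.0026),RT)"
```

```text
clock: 20.43
eef_pos: [0.4819, -0.1838, 0.0545]
tool_rot: [0.185, 0.983, 0.0, -0.002]
ft_force: [-0.5, -0.7, -0.7]
grip_width: 0.0174
grasp_force: 59.8
t 20.43 eef [ 0.4819 -0.1838  0.0545] turn/2pi [-0.     -0.0007 -0.0004] deg [-0.  -0.2 -0.2] shift/.3 [-0.0055  0.0023  0.0282]
```

```bash
python3 -m inch '[[[0,0,0],[-0.003,0.002,0.01],1],[[0,0,0],[0,0,0.01],1],[[0,0,0],[0,0,0.006],1],[[0,0,0],[0,0,0.004],1],[[0,0,0],[0,0,0],1],[[0,0,0],[0,0,0],1]]'; python3 -c "
from h import *
delta(top(-.0594,.045,-.0026),RT)"
```

```text
clock: 20.93
eef_pos: [0.4834, -0.1837, 0.0461]
tool_rot: [0.185, 0.983, 0.0, -0.001]
ft_force: [-0.7, 0.7, 5.3]
grip_width: 0.017
grasp_force: 60.6
t 20.93 eef [ 0.4834 -0.1837  0.0461] turn/2pi [-0.     -0.0005 -0.0004] deg [-0.  -0.2 -0.2] shift/.3 [-0.0009  0.0002  0.0037]
```

```bash
python3 -m inch '[[[0,0,0],[0,0,0.004],1],[[0,0,0],[0,0,0],1],[[0,0,0],[0,0,0],-0.1],[[0,0,0],[0,0,0],-0.1],[[0,0,0],[0,0,0],-0.1],[[0,0,0],[0,0,0],-0.1],[[0,0,0],[0,0,-0.03],-0.1],[[0,0,0],[0,0,-0.08],-0.1],[[0,0,0],[0,0,-0.12],-0.1],[[0,0,0],[0,0,-0.12],-0.1]]'
python3 -m inch '[[[0,0,0],[0,0,-0.1],-0.1],[[0,0,0],[0,0,0],-0.1],[[0,0,0],[0,0,0],-0.1],[[0,0,0],[0,0,0],-0.1]]'
python3 - <<'E'
from ed import *
c=snap("wrist","w10")
P=lambda *p:proj(c,C+uC*p[0]+vC*p[1]+np.array([0,0,p[2]]),True).round(1)
for x in(-.07,-.03,0):
    q=P(x,-.059,.074);print(x,P(x,-.068,.074),P(x,-.05,.074)[0],edges(c,1,int(q[1]),int(q[0])-25,int(q[0])+25,2,5))
q=P(-.08,-.059,.074);h=cv2.cvtColor(c["img"],cv2.COLOR_RGB2HSV);print(q,h[int(q[1])-12:int(q[1])+12,int(q[0])-6:int(q[0])+6,1].mean(1).astype(int).tolist(),int(q[1])-12)
for n,x in(("mid",-.059),("fit",.059)):
    q=P(x,0,.054);print(n,P(x-.009,0,.054)[1],P(x+.009,0,.054)[1],edges(c,0,int(q[0]),int(q[1])-25,int(q[1])+25,3,5))
q=P(-.02,.05,.034);print("rail",q,edges(c,1,int(q[1]),int(q[0])-14,int(q[0])+14,3,4))
p=slat(.058,.06);print(p);delta([*p[:2],.2],RG)
E
```

```text
clock: 21.77
eef_pos: [0.4824, -0.1833, 0.1498]
tool_rot: [0.185, 0.983, 0.001, -0.004]
ft_force: [0.7, 0.1, 0.4]
grip_width: 0.047
grasp_force: 0.0
clock: 22.1
eef_pos: [0.4832, -0.1836, 0.1791]
tool_rot: [0.185, 0.983, 0.0, -0.002]
ft_force: [-0.1, 0.1, -0.5]
grip_width: 0.047
grasp_force: 0.0
-0.07 [308.2 115.2] 330.9 [(328.75, -7.2)]
-0.03 [308.5 164.6] 330.7 [(328.23, -5.0), (330.92, 11.4)]
0 [308.8 200.1] 330.4 [(330.87, 8.7)]
[319.5 102.6] [84, 83, 82, 83, 83, 83, 84, 84, 84, 82, 82, 90, 105, 108, 107, 108, 108, 108, 109, 109, 109, 109, 109, 109] 90
mid 118.3 138.7 [(116.57, -7.6), (119.22, 5.5), (136.14, -9.5), (138.86, 6.7)]
fit 243.9 260.4 [(230.77, -20.2), (237.29, 5.6), (260.1, -5.2)]
rail [430.2 168.8] [(423.09, -30.6), (429.86, 23.5)]
[0.46098283 0.36627703 0.11837847]
t 22.15 eef [ 0.4827 -0.1834  0.1782] turn/2pi [-0.0328 -0.0649 -0.1503] deg [-11.8 -23.4 -54.1] shift/.3 [ 0.7348  1.6802 -0.0683]
```

The first top slat sits within about 1 px of prediction. Now the second one, in lane +58.

```bash
python3 -m inch '[[[0,0,0],[0.0525,0.12,-0.02],-0.1],[[0,0,0],[0.0525,0.12,-0.02],-0.1],[[0,0,0],[0.0525,0.12,-0.02],-0.1],[[0,0,0],[0.0525,0.12,0],-0.1],[[0,0,0],[0.0525,0.12,0],-0.1],[[0,0,0],[0.0525,0.12,0],-0.1],[[0,0,0],[0.0525,0.12,0],-0.1],[[0,0,0],[0.0525,0.12,0],-0.1],[[0,0,0],[0.0525,0.12,0],-0.1],[[0,0,0],[0.0525,0.12,0],-0.1]]'; python3 -m inch '[[[0,0,0],[0.0525,0.12,0],-0.1],[[0,0,0],[0.0525,0.12,0],-0.1],[[0,0,0],[0.0525,0.12,0],-0.1],[[0,0,0],[0.0525,0.12,0],-0.1],[[0,0,-0.019],[0,0,0],-0.1],[[0,0,-0.019],[0,0,0],-0.1],[[0,0,-0.019],[0,0,0],-0.1],[[0,0,-0.019],[0,0,0],-0.1],[[0,0,-0.019],[0,0,0],-0.1],[[0,0,-0.019],[0,0,0],-0.1]]'; python3 -m inch '[[[0,0,-0.019],[0,0,0],-0.1],[[0,0,-0.019],[0,0,0],-0.1],[[0,-0.0174,0],[0,0,0],-0.1],[[0,-0.0174,0],[0,0,0],-0.1],[[0,-0.0174,0],[0,0,0],-0.1],[[0,-0.0172,0],[0,0,0],-0.1],[[0,0,0],[0,0,0],-0.1],[[0,0,0],[0,0,0],-0.1],[[0,0,0],[0,0,0],-0.1]]'
python3 - <<'E'
from ed import *
delta(slat(.058,-.012),RG)
c=snap("wrist","w11")
P=lambda *p:proj(c,D0+RD.apply(p),True).round(1)
k=.058
for x in(-.05,-.03,0,):
    p=P(x,k,.017);print("row",int(p[1]),P(x,k-.009,.017)[0],P(x,k+.009,.017)[0],edges(c,1,int(p[1]),int(p[0])-25,int(p[0])+25,1,4))
p=P(-.08,k,.017);q=P(.08,k,.017);print(p,q)
print(edges(c,0,int(p[0]),int(p[1])-20,int(p[1])+20,2,4),edges(c,0,int(q[0]),int(q[1])-20,int(q[1])+20,2,4))
E
```

```text
clock: 22.98
eef_pos: [0.4664, 0.2103, 0.1959]
tool_rot: [0.185, 0.983, -0.001, -0.003]
ft_force: [-0.3, -1.0, 0.3]
grip_width: 0.0468
grasp_force: 0.0
clock: 23.82
eef_pos: [0.4607, 0.3653, 0.1956]
tool_rot: [-0.174, 0.985, -0.0, -0.004]
ft_force: [0.1, -0.3, 0.2]
grip_width: 0.0466
grasp_force: 0.0
clock: 24.57
eef_pos: [0.4627, 0.3666, 0.1988]
tool_rot: [-0.28, 0.936, 0.063, 0.206]
ft_force: [1.8, -0.7, 0.9]
grip_width: 0.0472
grasp_force: 0.0
t 24.57 eef [0.4627 0.3666 0.1988] turn/2pi [ 0.0002 -0.0004 -0.0008] deg [ 0.1 -0.2 -0.3] shift/.3 [0.1167 0.0009 0.4809]
row 92 307.7 329.7 [(301.05, -5.1), (303.74, 8.2), (306.42, -9.3), (309.41, 6.7), (327.88, -4.9), (331.05, 8.6), (332.99, -5.6)]
row 116 307.8 329.7 [(306.87, -9.4), (309.37, 6.5), (329.74, 5.2)]
row 152 308.2 329.7 [(307.07, -6.6), (309.88, 7.9), (329.59, 5.0)]
[318.5  56.6] [319.3 240.1]
[(54.38, 5.7)] [(229.31, 5.3), (239.49, 11.4), (251.27, -21.4)]
```

Matches. Descending to grip.

```bash
python3 -m inch '[[[0,0,-0.0008],[0.058,0,0.05],-0.1],[[0,0,0],[0.0587,0,0.1],-0.1],[[0,0,0],[0,0,0.11],-0.1],[[0,0,0],[0,0,0.1],-0.1],[[0,0,0],[0,0,0.07],-0.1],[[0,0,0],[0,0,0.05],-0.1],[[0,0,0],[0,0,0],-0.1],[[0,0,0],[0,0,0],-0.1],[[0,0,0],[0,0,0],-0.1]]'; python3 -c "
from h import *
delta(slat(.058,-.012),RG)"; python3 -m inch '[[[0,0,0],[0,0,0],1],[[0,0,0],[0,0,0],1],[[0,0,0],[0,0,0],1],[[0,0,0],[0,0,0],1],[[0,0,0],[0,0,0],1],[[0,0,0],[0,0,0],1]]'; python3 -c "
from h import *
delta(slat(.058,-.012),RG)"
```

```text
clock: 25.37
eef_pos: [0.4873, 0.3834, 0.054]
tool_rot: [-0.282, 0.935, 0.063, 0.207]
ft_force: [0.3, 0.2, 0.8]
grip_width: 0.0468
grasp_force: 0.0
t 25.37 eef [0.4873 0.3834 0.054 ] turn/2pi [ 0.0002 -0.0001 -0.    ] deg [ 0.1 -0.  -0. ] shift/.3 [0.0042 0.0011 0.0013]
clock: 25.87
eef_pos: [0.4862, 0.3826, 0.0544]
tool_rot: [-0.282, 0.935, 0.063, 0.207]
ft_force: [-2.3, -2.0, 6.4]
grip_width: 0.017
grasp_force: 58.9
t 25.87 eef [0.4862 0.3826 0.0544] turn/2pi [0.0002 0.0001 0.    ] deg [0.1 0.  0. ] shift/.3 [0.0007 0.0011 0.0044]
```

```bash
python3 -m inch '[[[0,0,0],[0,0,-0.06],1],[[0,0,0],[0,0,-0.11],1],[[0,0,0],[0,0,-0.12],1],[[0,0,0],[0,0,-0.12],1],[[0,0,0],[0,0,-0.09],1],[[0,0.0174,0],[0,0,0],1],[[0,0.0174,0],[0,0,0],1],[[0,0.0174,0],[0,0,0],1],[[0,0.0172,0],[0,0,0],1],[[0,0,0],[0,0,0],1]]'; python3 -m inch '[[[0,0,0.019],[0,0,0],1],[[0,0,0.019],[0,0,0],1],[[0,0,0.019],[0,0,0],1],[[0,0,0.019],[0,0,0],1],[[0,0,0.019],[0,0,0],1],[[0,0,0.019],[0,0,0],1],[[0,0,0.019],[0,0,0],1],[[0,0,0.019],[0,0,0],1],[[0,0,0],[0,0,0],1],[[0,0,0],[0,0,0],1]]'
python3 -c "
from h import *
delta(top(.059,.18,0),RT)"
```

```text
clock: 26.7
eef_pos: [0.4353, 0.3483, 0.1862]
tool_rot: [-0.289, 0.957, -0.001, -0.004]
ft_force: [1.6, 0.2, -2.2]
grip_width: 0.017
grasp_force: 59.5
clock: 27.53
eef_pos: [0.4326, 0.3466, 0.1889]
tool_rot: [0.181, 0.983, -0.0, -0.001]
ft_force: [0.8, -0.2, -0.7]
grip_width: 0.0169
grasp_force: 59.5
t 27.53 eef [0.4326 0.3466 0.1889] turn/2pi [-0.     -0.0002  0.0008] deg [-0.  -0.1  0.3] shift/.3 [-0.8007 -1.196   0.0291]
```

```bash
python3 -m inch '[[[0,0,0.0008],[-0.0667,-0.0997,0],1],[[0,0,0],[-0.0667,-0.0997,0],1],[[0,0,0],[-0.0667,-0.0997,0],1],[[0,0,0],[-0.0667,-0.0997,0],1],[[0,0,0],[-0.0667,-0.0997,0],1],[[0,0,0],[-0.0667,-0.0997,0],1],[[0,0,0],[-0.0667,-0.0997,0],1],[[0,0,0],[-0.0667,-0.0997,0],1],[[0,0,0],[-0.0667,-0.0997,0],1],[[0,0,0],[-0.0667,-0.0997,0],1]]';python3 -m inch '[[[0,0,0],[-0.0667,-0.0997,0.01],1],[[0,0,0],[-0.0667,-0.0997,0.01],1],[[0,0,0],[0,0,0],1],[[0,0,0],[0,0,0],1],[[0,0,0],[0,0,0],1],[[0,0,0],[0,0,0],1]]'
python3 chk.py .059 w12
python3 - <<'E'
from ed import *
c=pickle.load(open("w12.pkl","rb"));h=cv2.cvtColor(c["img"],cv2.COLOR_RGB2HSV);print([(r,int(x)) for r,x in enumerate(h[:,312:328,1].mean(1)) if 70<r<100])
P=lambda *p:proj(c,C+uC*p[0]+vC*p[1]+np.array([0,0,p[2]]),True).round(1)
for x in(-.03,-.01):
    q=P(x,-.059,.074);print("top1",x,P(x,-.068,.074),P(x,-.05,.074)[0],edges(c,1,int(q[1]),int(q[0])-25,int(q[0])+25,2,5))
q=P(-.08,-.059,.074);print("end",q,edges(c,0,int(q[0]),int(q[1])-15,int(q[1])+15,3,4));q=P(.08,-.059,.074);print("end",q,edges(c,0,int(q[0]),int(q[1])-15,int(q[1])+15,3,4))
delta(top(.059,.085,0),RT)
E
```

```text
clock: 28.37
eef_pos: [0.5105, -0.0061, 0.189]
tool_rot: [0.184, 0.983, -0.0, -0.0]
ft_force: [-0.4, -0.5, -0.9]
grip_width: 0.0168
grasp_force: 59.5
clock: 28.87
eef_pos: [0.5258, -0.0737, 0.1829]
tool_rot: [0.184, 0.983, -0.0, -0.001]
ft_force: [-0.6, 0.8, 0.3]
grip_width: 0.0172
grasp_force: 59.5
mid pred 117.5 137.8 [(115.97, -8.3), (118.96, 6.6), (135.8, -7.9), (138.48, 5.2), (151.63, -9.9)]
fit pred 242.4 258.9 [(229.76, -20.3), (241.97, 15.9), (247.87, -15.9), (255.0, -7.2), (258.95, -8.9), (275.5, 5.3)]
rail -0.05 [210.4 167.9] [(207.67, 26.7), (211.11, -25.0), (217.67, 32.8)]
rail -0.068 [194.2 168.3] [(195.09, -22.2)]
rail 0.05 [310.4 166.8] [(299.15, 7.3)]
rail 0.068 [329.3 166.8] [(339.79, -10.2)]
held lateral pred 319.1102501710857 343.70561541482294 [(295.57, -8.3), (298.87, 5.6), (340.01, -9.1), (343.35, 10.3)]
held end pred(ox=0) [319.20073147  85.41178269] []
[(71, 82), (72, 81), (73, 81), (74, 81), (75, 81), (76, 81), (77, 81), (78, 83), (79, 84), (80, 84), (81, 86), (82, 99), (83, 105), (84, 105), (85, 106), (86, 107), (87, 106), (88, 107), (89, 108), (90, 107), (91, 108), (92, 108), (93, 108), (94, 108), (95, 108), (96, 108), (97, 109), (98, 108), (99, 108)]
top1 -0.03 [176.5 165.9] 194.5 [(194.87, -21.9), (207.56, 25.3)]
top1 -0.01 [178.7 187.8] 196.5 [(196.85, -23.3), (209.17, 25.2)]
end [181.9 108.6] [(95.59, 10.2)]
end [200.4 276.1] [(275.63, 4.4), (284.6, -25.6)]
t 28.92 eef [ 0.5259 -0.0734  0.1829] turn/2pi [-0.0002 -0.0003 -0.    ] deg [-0.1 -0.1 -0. ] shift/.3 [-0.0112  0.0012  0.3264]
```

```bash
python3 -m inch '[[[0,0,0],[-0.0145,0,0.06],1],[[0,0,0],[0,0,0.1],1],[[0,0,0],[0,0,0.1],1],[[0,0,0],[0,0,0.066],1],[[0,0,0],[0,0,0.03],1],[[0,0,0],[0,0,0.03],1],[[0,0,0],[0,0,0.02],1],[[0,0,0],[0,0,0],1],[[0,0,0],[0,0,0],1],[[0,0,0],[0,0,0],1]]'; python3 -m inch '[[[0,0,0],[0,0,0],1],[[0,0,0],[0,0,0],1]]'; python3 -c "
from h import *
delta(top(.059,.046,.0013),RT)"
```

```text
clock: 29.75
eef_pos: [0.5309, -0.0764, 0.0622]
tool_rot: [0.185, 0.983, -0.0, 0.0]
ft_force: [0.0, -0.1, -0.5]
grip_width: 0.0169
grasp_force: 59.5
clock: 29.92
eef_pos: [0.5306, -0.0765, 0.0619]
tool_rot: [0.186, 0.983, -0.0, -0.0]
ft_force: [-0.0, -0.0, -0.1]
grip_width: 0.0171
grasp_force: 59.5
t 29.92 eef [ 0.5306 -0.0765  0.0619] turn/2pi [-0.0002 -0.     -0.0005] deg [-0.1 -0.  -0.2] shift/.3 [0.0035 0.005  0.0529]
```

```bash
python3 -m inch '[[[0,0,-0.0005],[0.003,0.004,0.01],1],[[0,0,0],[0,0,0.015],1],[[0,0,0],[0,0,0.01],1],[[0,0,0],[0,0,0.008],1],[[0,0,0],[0,0,0.006],1],[[0,0,0],[0,0,0.004],1],[[0,0,0],[0,0,0],1],[[0,0,0],[0,0,0],1]]'; python3 -c "
from h import *
delta(top(.059,.046,.0013),RT)"
```

```text
clock: 30.58
eef_pos: [0.5292, -0.0749, 0.0468]
tool_rot: [0.184, 0.983, -0.0, -0.001]
ft_force: [-3.9, 0.6, 13.1]
grip_width: 0.017
grasp_force: 61.4
t 30.58 eef [ 0.5292 -0.0749  0.0468] turn/2pi [-0.0002 -0.0003  0.    ] deg [-0.1 -0.1  0. ] shift/.3 [-0.0027  0.0015  0.0025]
```

```bash
python3 -m inch '[[[0,0,0],[0,0,0],-0.1],[[0,0,0],[0,0,0],-0.1],[[0,0,0],[0,0,0],-0.1],[[0,0,0],[0,0,0],-0.1],[[0,0,0],[0,0,-0.03],-0.1],[[0,0,0],[0,0,-0.08],-0.1],[[0,0,0],[0,0,-0.12],-0.1],[[0,0,0],[0,0,-0.12],-0.1],[[0,0,0],[0.06,0,-0.1],-0.1],[[0,0,0],[0.1,-0.06,-0.06],-0.1]]'
python3 -m inch '[[[0,0,0],[0.1,-0.06,-0.06],-0.1],[[0,0,0],[0.1,-0.06,-0.06],-0.1],[[0,0,0],[0,0,0],-0.1],[[0,0,0],[0,0,0],-0.1],[[0,0,0],[0,0,0],-0.1]]'
python3 - <<'E'
from ed import *
c=snap("wrist","w13");s=snap("scene","s1")
P=lambda *p:proj(c,C+uC*p[0]+vC*p[1]+np.array([0,0,p[2]]),True).round(1)
for k in(-1,1):
  for x in(-.06,0,.06):
    q=P(x,k*.059,.074);print(k,x,"row",int(q[1]),P(x,k*.059-.009,.074)[0],P(x,k*.059+.009,.074)[0],edges(c,1,int(q[1]),max(0,int(q[0])-22),int(q[0])+22,2,4))
  for x in(-.08,.08):
    q=P(x,k*.059,.074);print(" end",x,q,edges(c,0,int(q[0]),max(0,int(q[1])-15),int(q[1])+15,3,3))
q=P(0,0,.05).astype(int);print(q)
x0,y0=max(q[0]-120,0),max(q[1]-110,0)
A=cv2.resize(c["img"][y0:y0+220,x0:x0+240],(640,587),interpolation=cv2.INTER_CUBIC)[:330*2-60]
B=s["img"][150:230,325:425]
A=cv2.resize(A,(430,394));B=cv2.resize(B,(370,296),interpolation=cv2.INTER_CUBIC)
V=np.zeros((400,800,3),np.uint8);V[:394,:430]=A;V[:296,430:]=B
cv2.imwrite("pics/fin.png",cv2.cvtColor(V,cv2.COLOR_RGB2BGR))
E
```

```text
clock: 31.42
eef_pos: [0.4828, -0.0736, 0.2024]
tool_rot: [0.183, 0.983, 0.0, 0.003]
ft_force: [-0.1, -0.8, 1.2]
grip_width: 0.0468
grasp_force: 0.0
clock: 31.83
eef_pos: [0.4102, -0.0862, 0.235]
tool_rot: [0.184, 0.983, -0.0, -0.0]
ft_force: [-0.4, -0.4, -0.5]
grip_width: 0.047
grasp_force: 0.0
-1 -0.06 row 223 250.8 267.3 [(249.68, -6.7), (252.38, 6.3), (267.67, -26.1), (271.75, 18.7), (275.52, 6.0)]
-1 0 row 272 255.1 270.6 [(242.82, 12.4), (247.03, 18.3), (254.9, -33.0), (258.52, -9.5), (274.43, 21.1), (279.33, 28.6)]
-1 0.06 row 313 259.7 274.2 [(264.06, 33.2), (274.03, -24.3), (277.75, 27.5)]
 end -0.08 [257.9 205.5] [(196.04, -11.6), (204.43, 20.1)]
 end 0.08 [268.3 326.1] [(319.11, 3.7), (323.71, -7.0), (326.32, 7.6), (329.56, -35.2)]
1 -0.06 row 223 361.9 378.6 [(354.31, -16.4), (358.83, -16.1), (361.99, 26.0), (376.73, -5.1), (379.44, 4.3)]
1 0 row 272 359.1 374.7 [(352.81, -22.6), (359.19, 27.2), (365.39, -38.6), (384.22, 32.1)]
1 0.06 row 314 356.1 370.6 [(353.74, -32.3), (356.84, 21.5), (371.01, 15.7), (375.55, -39.6)]
 end -0.08 [371.3 205.7] [(196.83, -6.4), (204.69, 20.9)]
 end 0.08 [362.2 326.6] [(319.82, 3.7), (325.81, 11.6), (329.86, -47.6)]
[315 263]
```

View pics/fin.png

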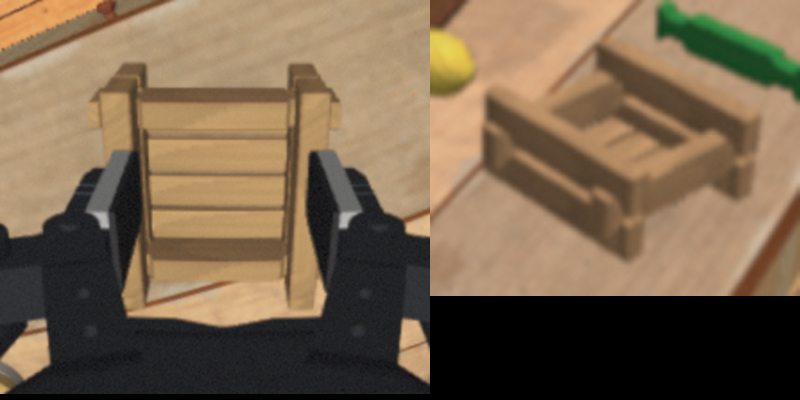

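The left half shows both top slats (columns about 122 and 305) across the second course, with their ends at the predicted rows to about 1 px. The scene crop on the right shows the crate closed, level and seated. I'll hand it in.

```bash
python3 -c "
from workcell import workorder
print(workorder.job_done())"
```

```text
the job is handed in; nothing more can be done
None
```

I handed the job in at about 32 s of the 72 s: the second-course slat and both top slats look fully seated in the final camera check (within about 1 px, roughly 1 mm), and the arm never went near the mug, lemon or tin; no verdict was returned.

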